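# Slide the pad jar along the fence into its bay

## Robot

A 6-joint arm with a two-finger parallel gripper is mounted at the origin on the work surface. World frame = base frame: x ahead of the robot, y to its left, z up, the work surface at z = 0. Lengths are in m, angles in rad, forces in N, time in s.
With the tool pointing down it reaches from about 0.375 to 0.9 m from the base axis. Payload 3.1 kg.
Tool frame: the origin (TCP) lies midway between the tips of the shut fingers; the grasp point (between the pads) lies pinch_z behind it (pinch_z is the distance from the TCP to the grasp point, in m); y points along the fingers, z is the direction in which the jaws open and shut, and the axes are right-handed (so a half turn about y gives the same grasp; the last joint's range is limited). The gripper opens to 87 mm and grips with 3 to 60 N. Pads are 19 mm wide; open, the fingers measure 117 mm over their backs; the gripper's body (75 mm by 190 mm) begins 51 mm behind the grasp point.
Start: joints at [-1.355, 0.527, 1.433, -0, 1.181, -0.178], TCP at [0.24, -0.577, 0.223] pointing down, gripper open.
Joint ranges: [-3.08, 3.08], [-0.75, 2.2], [0.22, 2.44], [-1.43, 4.57], [0, 2.65], [-2.85, 2.85]. Speed limits (rad/s): [2.79, 2.79, 3.14, 3.14, 3.14, 3.14].

## Interface

Orientations are given as a unit quaternion [x, y, z, w].
In Python, from rig import get_obs, camera, hand_in, pinch_z gives the robot as it stands. The module is installed in compiled form; this text tells all that it offers.
- The arm moves only by the tool arm_command, never from a script. Its argument "plan" is a list of rows, each a list of 2 entries, a list of its own where there are three numbers: the shift along the world's x, y, z in units of 25 mm (1.0 is 25 mm), then the turn about the world's z in units of 5 degrees (1.0 is 5 degrees). A call has 1 to 5 rows; each row is the pose to reach, as a shift and turn from the pose commanded when the call began; what a row does not reach only later rows make up. A row lasts 1/10 s, in which the tool goes at most 50 mm and 8.59 degrees, less where a joint would pass 70% of its speed; a pose out of reach is approached as far as the arm can. A call with a gripper value outside its range is refused whole. "fingers" is the opening, from -1 (shut) to 1 (fully open), set as the call begins (left out, the last holds). The fingers move at their own pace and stop on an object; "force" is the grip in N (left out, the last holds). Time passes only in rows, so rows that repeat a pose let the fingers close. It gives the time, the measured TCP pose, the force and the opening at its end, in the units of the state.
- get_obs(): the state, without advancing time (a new reading comes with each control period).
- camera(name): name is "scene" or "top" or "wrist"; returns a dict with "pixels" (384x512x3 uint8, red, green, blue), "camera_matrix" (3x3 intrinsics, pixels), "R" (3x3) and "t" (3): a world point X has camera coordinates R X + t. Camera axes: x right, y down, z forward; pixel columns grow to the right and rows downward; lengths in m; the calibration is good to about 2 mm. The wrist camera is an equidistant fisheye: a pixel r from the principal point sees the ray r / f radians off the axis. A picture is of the moment at which its call begins. There is no depth.
- hand_in(): hands the job in, once; it reports no verdict.
The state is a dict: "time": time; "q": joint angles; "joint_velocities": joint speeds; "joint_torque": joint torques, N m; "position": TCP position; "tool_rot": TCP orientation; "ft_force": force on the tool from outside, world axes, zero at the start; "moment": the same for the moment, N m; "grip_width": finger opening in m.
Only numpy, scipy, OpenCV 4.12 (cv2) and the standard library are available. Lean on these libraries where they do the work, as an engineer would, in place of code of your own. Each camera call takes 0.05 s, during which the arm holds its last target.

## Task

Put the wide jar of key pads away in its bay under the clear shelf: while it is still out in the open, bring it up against the wooden fence, then slide it, upright on the bench and staying against the fence all the way, until it meets the rubber buffer. Press it home there for a moment so that the sprung buffer gives a few millimetres, gently, without ramming it, then let go and leave the jar standing against fence and buffer. Do not lift or tip the jar, and leave the other things on the bench as they are.

Things in the scene. Friction and masses are not known exactly. Their poses are not given: they have to be found in the camera images.
- bay: fixed storage bay: wooden fence plus clear shelf. Origin: on the bench, on the fence's inner face, below the shelf's front edge. x runs along the fence into the bay, away from the robot (turned up to 0.2 rad either way); y points into the fence, so the jar lies at negative y; z up. Fence: x -200 to 160 mm, y 0 to 18 mm, 50 mm high in the open (x below 0), 118 mm high beyond.
- shelf_edge (a point): middle of the lower front edge of the flat clear shelf (at x 0, y -107, z 118 mm in the bay's frame; axes as the bay's). The shelf covers x 0 to 160, y -232 to 18 mm, z 118 to 124 mm; thin cases lie on it. Two 12 mm posts carry its outer edge: y -222, x 12 and 148 mm. The jar, home, sticks out 12 mm: an upright hand hits the shelf there; fingers leaning 30 to 40 degrees, tips forward, reach it.
- stop_block (a point): top centre of the wooden block, 30 mm along x, 60 mm along y and 58 mm high, that carries the buffer; it stands under the shelf at x 125, y -46 mm (its middle) in the bay's frame.
- buffer: rubber pad on the stop block, 34 x 34 mm, 12 mm thick. Origin: centre of the face that meets the jar, unpressed at x 80, y -46, z 35 mm in the bay's frame, axes as the bay's. It slides back along x on a damped spring, about 2 N per mm, for 12 mm (solid there), and returns when let go. Press it with more than 4 N (2 mm) for a third of a second, never more than 20 N (10 mm).
- jar: clear round straight-sided jar of key pads with an aluminium screw lid as wide as the jar, 92 mm in diameter and 80 mm high, about 0.4 to 0.75 kg: too wide to grasp. Origin: centre of its underside, z up. It starts standing loose on the bench in front of the shelf, 25 to 70 mm clear of the fence. Home: centre at x = 34, y = -46 mm in the bay's frame.
- barrel_a: standing black instrument barrel, 33 mm in diameter, 82 mm high, loose, under the clear shelf beside the jar's way, 20 mm or more clear of it; origin: centre of its underside. To be left alone.
- barrel_b: a second such barrel, nearer the front and the outer side. To be left alone.
- bell: standing dark wooden instrument bell, 72 mm wide at the foot, 95 mm high, loose; origin: centre of its underside. To be left alone.
- driver: screwdriver, 170 mm long, lying loose on the bench. To be left alone.
- pen: black pen, 13 mm thick, lying loose on the bench behind the fence. To be left alone.
- oil: small amber oil bottle, 38 mm in diameter, 75 mm high, standing loose behind the fence. To be left alone.

How it is judged:
By the outcome, as a careful person would: the job done as asked, in the order asked, and still so for the second after the job is handed in, with the robot touching nothing.
It also fails if it takes over 59 s, if anything falls off the work surface, if the arm or the gripper's body presses on something with over 40 N, if the wrist force passes 120 N, or if a joint passes its speed limit or range.

## Working session

There is one attempt and no reset: what is moved stays moved. The work goes in short steps, Python scripts to look and compute and a tool call to move; the robot and the scene stay as the last step left them, time stands still between calls to the robot, and variables do not carry over. Pictures are saved under pics/ and viewed, and the job is handed in when it is done.

Besides the shell and the picture viewer there is one more tool, called after "Call:" as name(argument=value, ...), one argument or row to a line, values as JSON. arm_command: Moves the arm, as the interface text tells. Its arguments: {"type":"object","properties":{"plan":{"type":"array"},"fingers":{"type":"number"},"force":{"type":"number"}},"required":["plan"]}

```bash
mkdir -p pics
python3 - <<'E'
from rig import get_obs, camera, pinch_z
import cv2,pickle
print(pinch_z); o=get_obs(); print(o)
d={}
for n in ["scene","top","wrist"]:
    c=camera(n); d[n]=c; cv2.imwrite(f"pics/a_{n}.png",cv2.resize(c["pixels"][:,:,::-1],(800,600),interpolation=cv2.INTER_CUBIC)); print(n,c["camera_matrix"],c["R"],c["t"])
pickle.dump(d,open("cams.pkl","wb"))
E
```

```text
0.0187
{'time': 0.0, 'q': array([-1.35549810e+00,  5.28413543e-01,  1.43388855e+00, -3.05108489e-05,
        1.18138651e+00, -1.78503950e-01]), 'joint_velocities': array([-6.63851163e-04,  3.48656482e-04, -7.40480295e-04, -9.22976775e-04,
       -6.32184775e-06,  8.72021725e-04]), 'joint_torque': array([-1.11835134e-04, -4.40037596e+01, -1.76594746e+01,  6.33885898e-02,
        5.82536019e-02, -1.80034876e-04]), 'position': array([ 0.23967403, -0.5764367 ,  0.22160833]), 'tool_rot': array([-0.13835974,  0.69418327, -0.69270182,  0.13831252]), 'ft_force': array([ 0.83403702, -0.62189243, -0.6664308 ]), 'moment': array([-0.02380763,  0.05952623,  0.02426629]), 'grip_width': 0.08681523551147952}
scene [[458.64950898   0.         256.66797366]
 [  0.         458.64950898 188.86897217]
 [  0.           0.           1.        ]] [[ 0.7085284   0.7053515  -0.02160484]
 [ 0.40451837 -0.43104565 -0.80657581]
 [-0.57823213  0.56274231 -0.59073572]] [-0.37736254 -0.19884526  1.69744892]
top [[424.12523354   0.         255.54223823]
 [  0.         424.12523354 193.71495173]
 [  0.           0.           1.        ]] [[-0.02311602 -0.99951013 -0.02109872]
 [-0.99387342  0.02525699 -0.10759977]
 [ 0.10807995  0.01848218 -0.99397039]] [-0.0154103   0.59166387  1.21238136]
wrist [[297.31863964   0.         252.91656385]
 [  0.         297.31863964 188.7292027 ]
 [  0.           0.           1.        ]] [[ 0.38283529 -0.92381369 -0.00232578]
 [-0.88963307 -0.36934677  0.26858139]
 [-0.24897818 -0.10075334 -0.96325419]] [-0.62432742 -0.03182343  0.39125295]
```

View pics/a_scene.png

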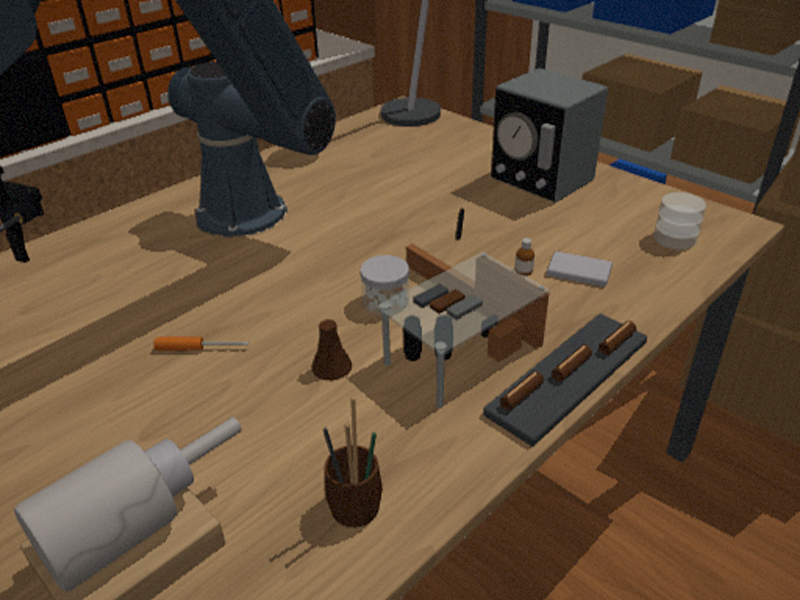

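View pics/a_top.png

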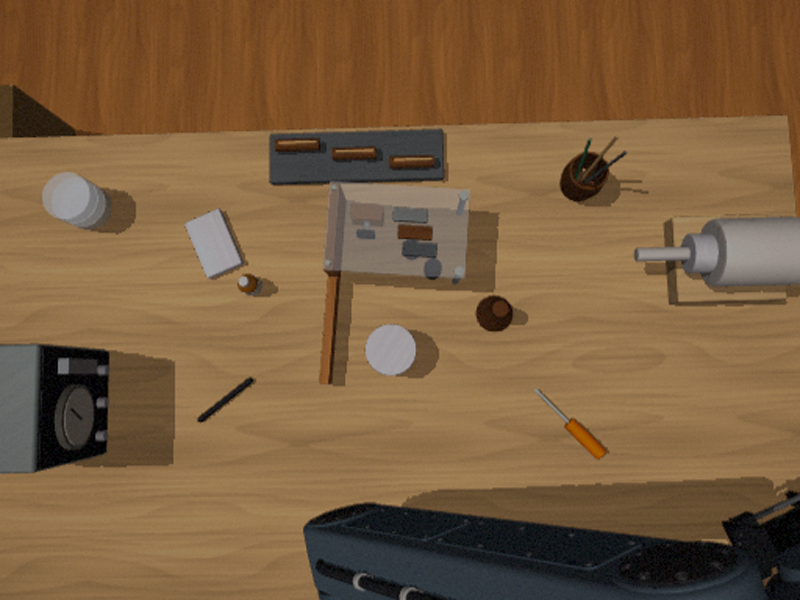

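View pics/a_wrist.png

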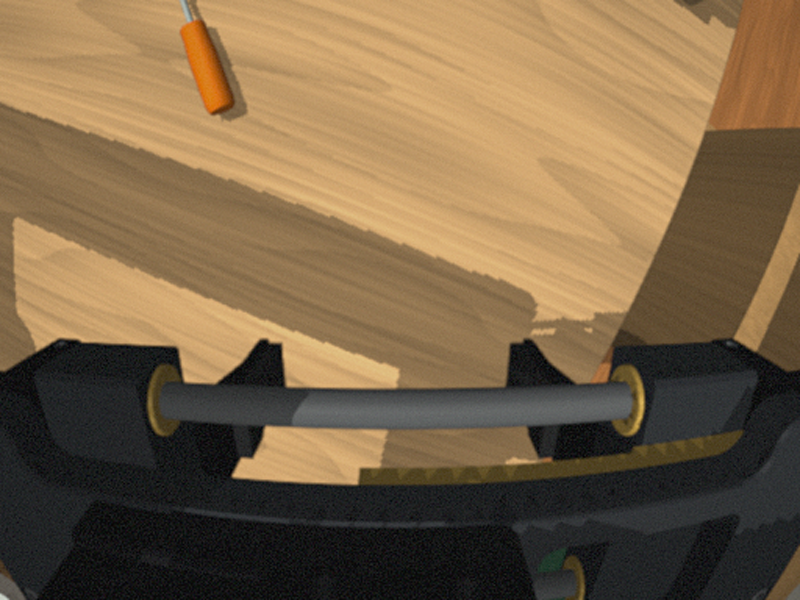

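```bash
cat > h.py <<'E'
import numpy as np,pickle,cv2
from scipy.spatial.transform import Rotation as Ro
D=pickle.load(open("cams.pkl","rb"))
def ray(n,u,v,z,D=D):
    c=D[n];K=c["camera_matrix"];R=c["R"];C=-R.T@c["t"]
    d=R.T@np.array([(u-K[0,2])/K[0,0],(v-K[1,2])/K[1,1],1])
    return C+d*(z-C[2])/d[2]
def proj(n,X,D=D):
    c=D[n];K=c["camera_matrix"];p=(np.atleast_2d(X)@c["R"].T+c["t"]);return np.c_[K[0,0]*p[:,0]/p[:,2]+K[0,2],K[1,1]*p[:,1]/p[:,2]+K[1,2]]
E
python3 - <<'E'
from h import *
M=Ro.from_quat([-0.13835974,0.69418327,-0.69270182,0.13831252]).as_matrix();print(M.round(3))
c=D["wrist"];C=-c["R"].T@c["t"];print("cam rel TCP in tool",M.T@(C-[0.23967403,-0.5764367,0.22160833]))
t=D["top"]["pixels"][:,:,::-1]
cv2.imwrite("pics/b_top.png",cv2.resize(t[105:255,190:340],(600,600),interpolation=cv2.INTER_CUBIC))
s=D["scene"]["pixels"][:,:,::-1]
cv2.imwrite("pics/b_scene.png",cv2.resize(s[130:270,190:365],(750,600),interpolation=cv2.INTER_CUBIC))
E
```

```text
[[-0.923 -0.     0.384]
 [-0.384  0.002 -0.923]
 [-0.    -1.    -0.002]]
cam rel TCP in tool [-0.07375055 -0.16233921  0.00067893]
```

View pics/b_top.png

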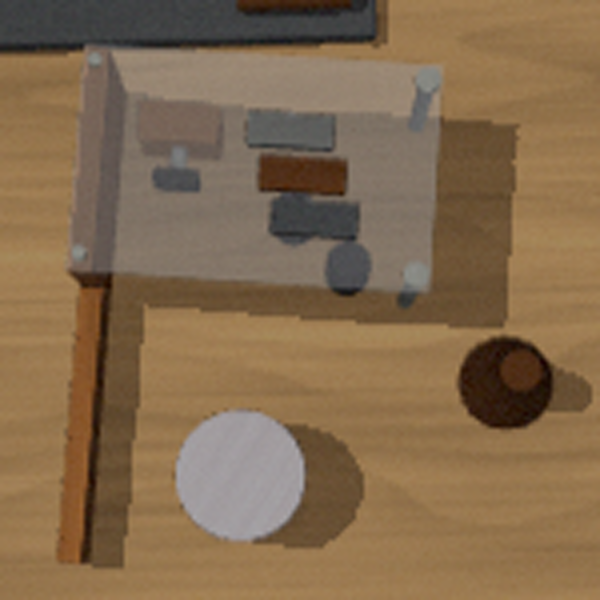

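View pics/b_scene.png

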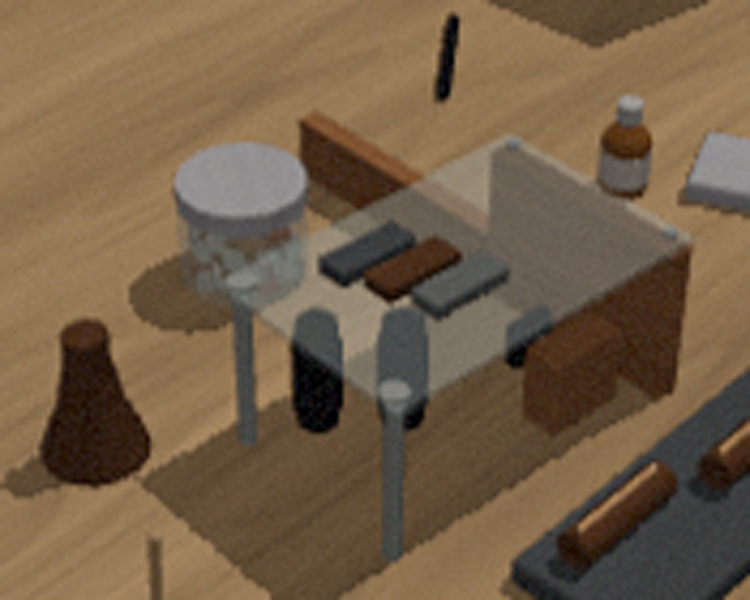

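```bash
cat >> h.py <<'E'
from scipy.optimize import least_squares
def bayT(p,X):
    X=np.atleast_2d(X).astype(float)/1000; c,s=np.cos(p[2]),np.sin(p[2])
    return np.c_[p[0]+c*X[:,0]-s*X[:,1],p[1]+s*X[:,0]+c*X[:,1],X[:,2]]
def tobay(p,W):
    c,s=np.cos(p[2]),np.sin(p[2]);d=np.asarray(W)[:2]-p[:2]
    return np.array([c*d[0]+s*d[1],-s*d[0]+c*d[1]])*1000
E
python3 - <<'E'
from h import *
ct=lambda x,y:((x+.5)/4-.5+190,(y+.5)/4-.5+105)
cs=lambda x,y:((x+.5)*175/750-.5+190,(y+.5)*140/600-.5+130)
T=[((-200,0,50),83,562),((-200,18,50),58,560),((0,-232,121),430,291),((160,-232,121),441,66),((0,18,121),69,272),((160,18,121),85,45)]
S=[((-200,18,50),314,111),((-200,0,50),301,121),((160,18,121),690,241),((160,-232,124),392,408),((160,18,0),668,392),((0,18,121),512,140),((0,-232,121),232,292)]
def f(p,which="ts"):
    r=[]
    if "t" in which: r+=list((proj("top",bayT(p,[t[0] for t in T]))-[ct(*t[1:]) for t in T]).ravel())
    if "s" in which: r+=list((proj("scene",bayT(p,[t[0] for t in S]))-[cs(*t[1:]) for t in S]).ravel())
    return r
for w in ("t","s","ts"):
    r=least_squares(f,[0.7,0.05,0],args=(w,),loss='soft_l1');print(w,r.x,np.round(f(r.x,w),1))
p=least_squares(f,[0.7,0.05,0],args=("t",)).x
np.save("bay.npy",p)
j=ray("top",*ct(240,474),0.08);print("jar",j,tobay(p,j))
print('jar scene',ray("scene",*cs(241,182),0.08))
j=ray("top",*ct(506,383),0.02);print("bell",j,tobay(p,j))
for q in [(270,204),(358,204),(270,240),(358,240),(259,155),(259,190)]: 
  j=ray("top",*ct(*q),0.132);print("case",tobay(p,j))
for X in [(35,-46),(34,-46),(-200,0)]: print(bayT(p,[(*X,0)]))
j=ray("top",*ct(349,268),0.08);print("barrelb",tobay(p,j))
E
```

```text
t [ 0.64266686  0.08470401 -0.08830009] [ 0.   0.4  0.   0.5  0.2  0.4  0.6 -0.5 -0.7 -0.4 -0.2 -0.4]
s [ 0.64431714  0.08108884 -0.09215553] [ 0.3 -0.5 -0.9 -0.9  1.   0.4  0.3  1.7  1.8  0.3 -0.7 -0.7 -4.3 -1. ]
ts [ 0.64301324  0.0837172  -0.09138001] [ 0.2  0.3  0.2  0.3  0.6  0.5  1.1 -0.4 -0.3 -0.6  0.3 -0.6  0.5 -1.
 -0.7 -1.3  1.2 -0.3  0.7  0.9  2.  -0.4 -0.4 -1.2 -3.9 -1.7]
jar [ 0.50351902 -0.01218212  0.08      ] [-130.06527765 -108.75172427]
jar scene [ 0.50915556 -0.01897857  0.08      ]
bell [ 0.56811861 -0.20762827  0.02      ] [ -48.49947905 -297.74729311]
case [  52.37999047 -118.87891547]
case [  56.01890992 -178.59292308]
case [  27.60722897 -120.48350554]
case [  31.26518451 -180.05770227]
case [  85.83156954 -109.18532394]
case [  61.59040529 -110.77247246]
[[0.67347054 0.03578462 0.        ]]
[[0.67247442 0.03587271 0.        ]]
[[0.44343641 0.10230754 0.        ]]
barrelb [  20.17650464 -176.11513256]
```

Call:
arm_command(
  plan=[
    [[0.9,1.7,0],1.25],
    [[1.8,3.4,0],2.5],
    [[2.7,5.1,0],3.75],
    [[3.6,6.8,0],5.0],
    [[4.5,8.5,0],6.25],
  ],
  fingers=-0.1,
  force=20,
)

```text
time: 0.65
position: [0.3528, -0.3628, 0.2224]
tool_rot: [-0.321, 0.63, -0.63, 0.321]
ft_force: [0.8, 0.6, 0.2]
grip_width: 0.055
```

Call:
arm_command(
  plan=[
    [[0.9,1.7,0],1.25],
    [[1.8,3.4,0],2.5],
    [[2.7,5.1,0],3.75],
    [[3.6,6.8,0],5.0],
    [[4.5,8.5,0],6.25],
  ],
)

```text
time: 1.15
position: [0.4653, -0.1503, 0.2225]
tool_rot: [-0.479, 0.52, -0.52, 0.479]
ft_force: [1.1, -0.3, 0.1]
grip_width: 0.0393
```

```bash
cat > st.py <<'E'
from h import *
from rig import get_obs,camera
import sys
p=np.load("bay.npy");o=get_obs()
M=Ro.from_quat(o["tool_rot"]).as_matrix()
print("t",round(o["time"],2),"pos",o["position"].round(4),"bay",tobay(p,o["position"]).round(1),"yaw tool-x",np.degrees(np.arctan2(-M[1,0],-M[0,0])).round(1),"F",o["ft_force"].round(1),"w",o["grip_width"].round(4),"q",o["q"].round(2), "down",M[:,1].round(3))
for n in sys.argv[2:]:
    c=camera(n);im=c["pixels"][:,:,::-1]
    if n=="top":im=cv2.resize(im[105:255,170:370],(800,600),interpolation=cv2.INTER_CUBIC)
    elif n=="scene":im=cv2.resize(im[90:270,170:410],(800,600),interpolation=cv2.INTER_CUBIC)
    else: im=cv2.resize(im,(800,600),interpolation=cv2.INTER_CUBIC)
    cv2.imwrite(f"pics/{sys.argv[1]}_{n}.png",im)
E
python3 st.py x
```

```text
Traceback (most recent call last):
  File "st.py", line 6, in <module>
    print("t",round(o["time"],2),"pos",o["position"].round(4),"bay",tobay(p,o["position"]).round(1),"yaw tool-x",np.degrees(np.arctan2(-M[1,0],-M[0,0])).round(1),"F",o["ft_force"].round(1),"w",o["grip_width"].round(4),"q",o["q"].round(2), "down",M[:,1].round(3))
                                                                                                                                                                                                 ^^^^^^^^^^^^^^^^^^^^^
AttributeError: 'float' object has no attribute 'round'
```

```bash
sed -i 's/o\["grip_width"\].round(4)/round(o["grip_width"],4)/' st.py; python3 st.py x
```

```text
t 1.15 pos [ 0.4653 -0.1503  0.2225] bay [-155.9 -249.7] yaw tool-x 85.3 F [ 1.1 -0.3  0.1] w 0.0393 q [-0.54  0.35  1.77 -0.    1.03 -0.46] down [-0. -0. -1.]
```

Call:
arm_command(
  plan=[
    [[1.2,1.4,0],0],
    [[1.2,2.0,-2],0],
    [[1.2,2.0,-4],0],
    [[1.2,2.0,-6],0],
    [[1.2,2.0,-7.6],0],
  ],
)

```text
time: 1.65
position: [0.4944, -0.1014, 0.0304]
tool_rot: [-0.478, 0.521, -0.521, 0.478]
ft_force: [-0.3, -0.1, -0.1]
grip_width: 0.0389
```

```bash
python3 st.py c top scene wrist
```

```text
t 1.65 pos [ 0.4944 -0.1014  0.0304] bay [-131.3 -198.5] yaw tool-x 85.1 F [-0.3 -0.1 -0.1] w 0.0389 q [-0.42  0.69  1.87 -0.    0.58 -0.34] down [-0.001  0.    -1.   ]
```

View pics/c_scene.png

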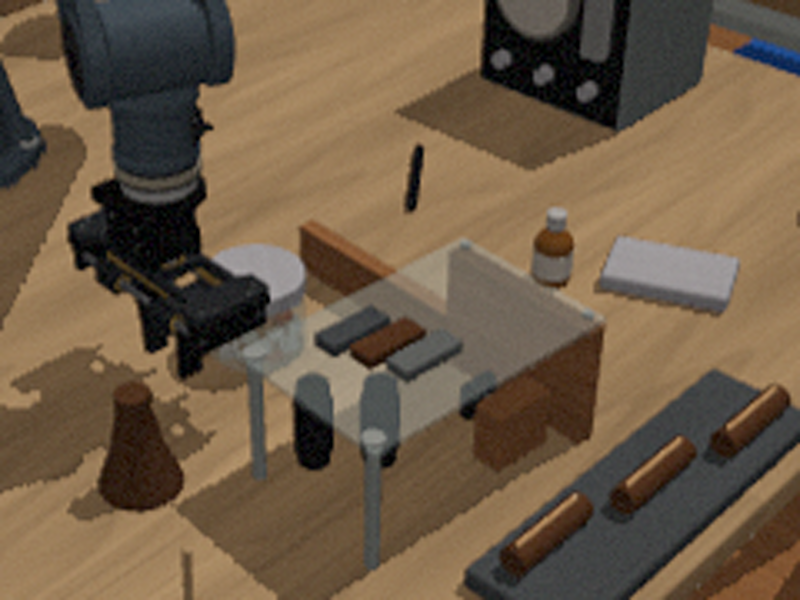

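View pics/c_wrist.png

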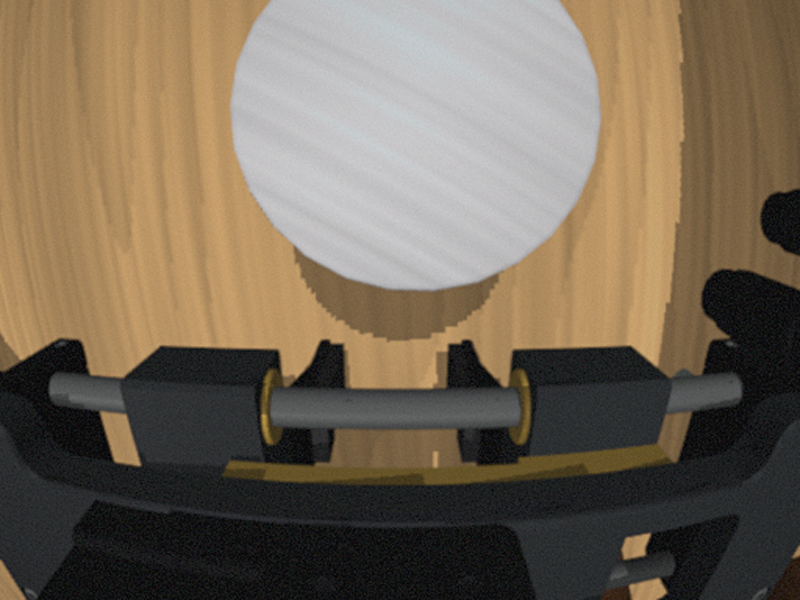

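View pics/c_top.png

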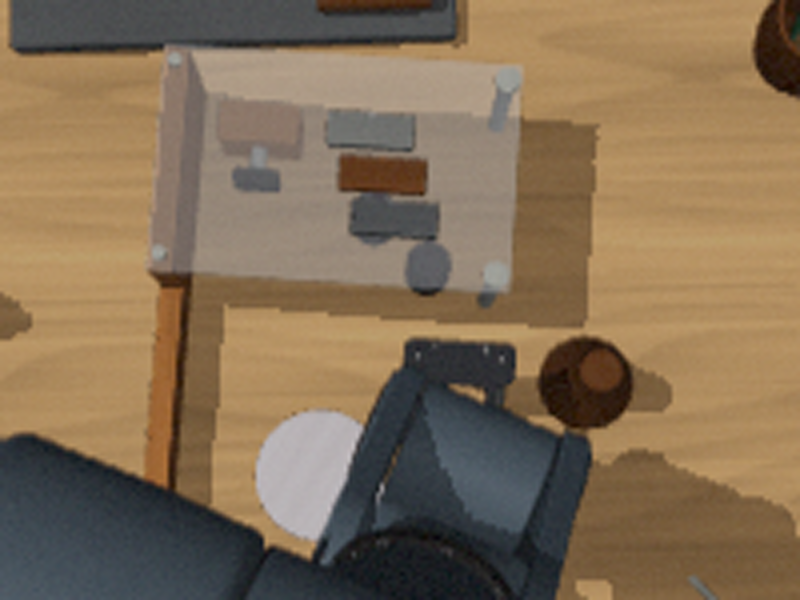

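Call:
arm_command(
  plan=[
    [[0.15,0.5,0],0],
    [[0.2,0.9,0],0],
    [[0.22,1.2,0],0],
    [[0.24,1.5,0],0],
    [[0.27,1.8,0],0],
  ],
)

```text
time: 2.3
position: [0.5022, -0.0571, 0.034]
tool_rot: [0.478, -0.52, 0.522, -0.479]
ft_force: [-1.3, -4.1, 2.8]
grip_width: 0.039
```

Call:
arm_command(
  plan=[
    [[0.03,0.3,0],0],
    [[0.05,0.6,0],0],
    [[0.08,0.9,0],0],
    [[0.1,1.2,0],0],
    [[0.1,1.2,0],0],
  ],
)

```text
time: 2.8
position: [0.5044, -0.026, 0.0325]
tool_rot: [-0.478, 0.521, -0.521, 0.478]
ft_force: [0.7, 0.3, -0.4]
grip_width: 0.039
```

```bash
python3 st.py d wrist top
```

```text
t 2.8 pos [ 0.5044 -0.026   0.0325] bay [-128.  -122.4] yaw tool-x 85.1 F [ 0.7  0.3 -0.4] w 0.039 q [-0.27  0.69  1.87  0.    0.58 -0.19] down [ 0.001  0.001 -1.   ]
```

View pics/d_wrist.png

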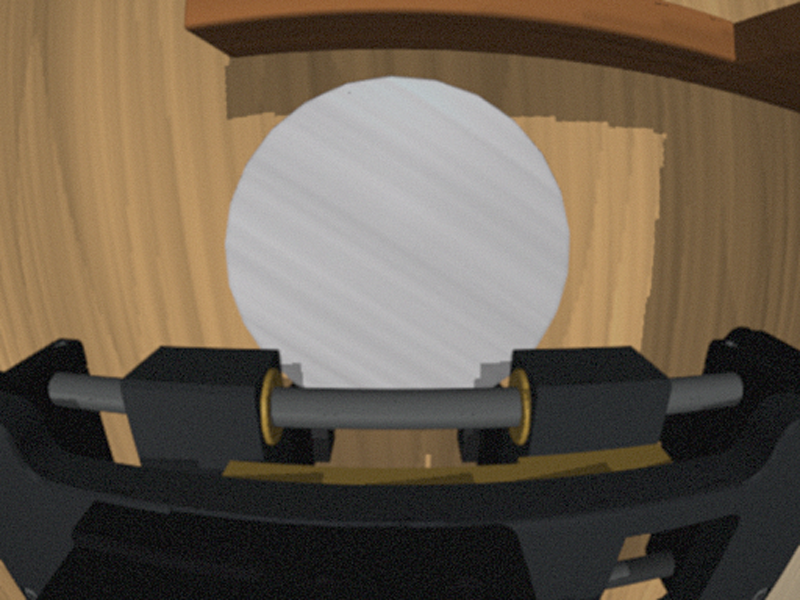

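View pics/d_top.png

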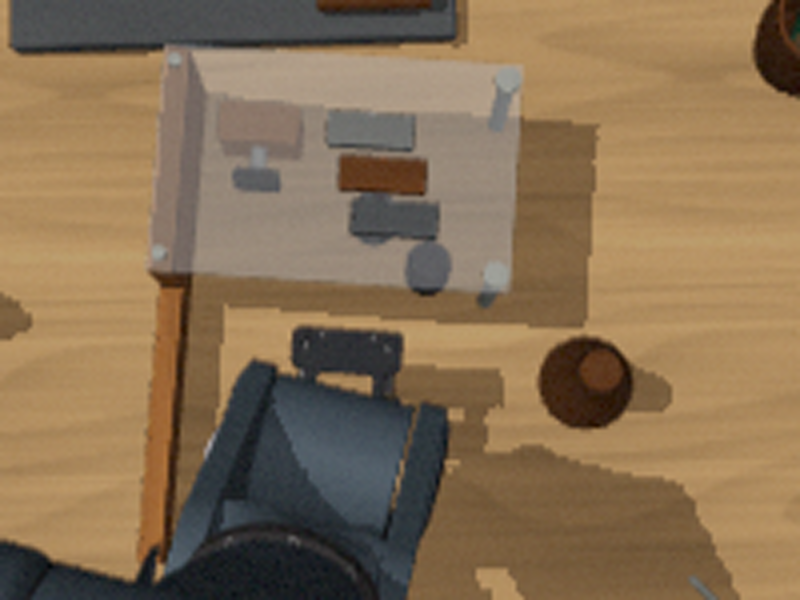

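Call:
arm_command(
  plan=[
    [[0.02,0.25,0],0],
    [[0.04,0.5,0],0],
    [[0.05,0.65,0],0],
    [[0.06,0.75,0],0],
    [[0.06,0.8,0],0],
  ],
)

```text
time: 3.4
position: [0.5052, -0.0067, 0.0324]
tool_rot: [-0.478, 0.521, -0.521, 0.478]
ft_force: [-0.9, -1.3, -1.6]
grip_width: 0.0393
```

```bash
python3 st.py e wrist
```

```text
t 3.4 pos [ 0.5052 -0.0067  0.0324] bay [-128.9 -103.1] yaw tool-x 85.1 F [-0.9 -1.3 -1.6] w 0.0393 q [-0.23  0.69  1.87 -0.    0.58 -0.15] down [-0.001  0.    -1.   ]
```

View pics/e_wrist.png

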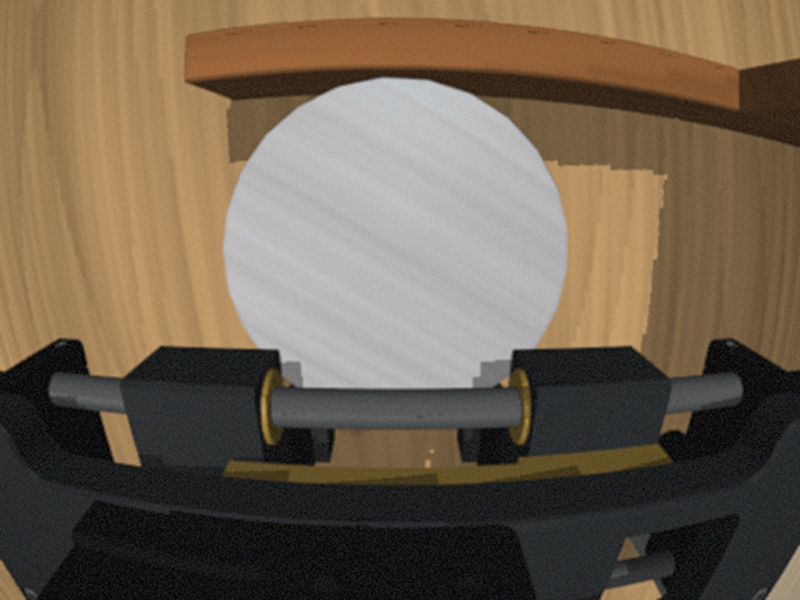

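Call:
arm_command(
  plan=[
    [[0.0,0.06,0],0],
    [[0.01,0.12,0],0],
    [[0.02,0.18,0],0],
    [[0.02,0.24,0],0],
  ],
)

```text
time: 3.85
position: [0.5061, -0.0011, 0.0325]
tool_rot: [-0.478, 0.521, -0.521, 0.478]
ft_force: [-0.4, -3.1, -1.8]
grip_width: 0.0393
```

Call:
arm_command(
  plan=[
    [[0.0,0.04,0],0],
    [[0.0,0.08,0],0],
    [[0.0,0.08,0],0],
  ],
)

```text
time: 4.15
position: [0.5062, 0.001, 0.0326]
tool_rot: [0.478, -0.521, 0.521, -0.478]
ft_force: [-0.8, -2.0, -0.4]
grip_width: 0.0392
```

Call:
arm_command(
  plan=[
    [[0.0,0.04,0],0],
    [[0.0,0.08,0],0],
    [[0.0,0.08,0],0],
  ],
)

```text
time: 4.45
position: [0.5065, 0.0016, 0.0327]
tool_rot: [0.479, -0.52, 0.521, -0.478]
ft_force: [-1.0, -7.9, -1.3]
grip_width: 0.0391
```

Call:
arm_command(
  plan=[
    [[0.0,0.04,0],0],
    [[0.0,0.08,0],0],
    [[0.0,0.08,0],0],
  ],
)

```text
time: 4.75
position: [0.5068, 0.0017, 0.0329]
tool_rot: [0.48, -0.519, 0.522, -0.478]
ft_force: [-1.8, -15.3, 0.1]
grip_width: 0.039
```

```bash
python3 st.py f wrist
```

```text
t 4.75 pos [0.5068 0.0017 0.0329] bay [-128.   -94.6] yaw tool-x 85.2 F [ -1.8 -15.3   0.1] w 0.039 q [-0.21  0.69  1.87 -0.01  0.58 -0.13] down [ 0.001 -0.004 -1.   ]
```

View pics/f_wrist.png

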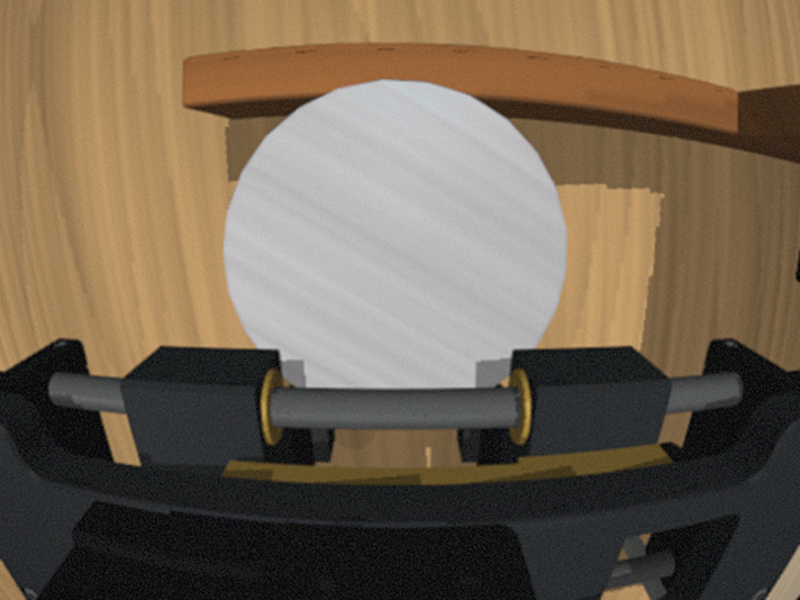

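Call:
arm_command(
  plan=[
    [[0,-0.2,0],0],
    [[-0.1,-1.0,0],0],
    [[-0.2,-2.4,0],0],
    [[-1.0,-2.4,0.6],0.8],
    [[-2.4,-2.3,1.3],1.6],
  ],
  fingers=-1,
)

```text
time: 5.3
position: [0.4483, -0.0541, 0.0652]
tool_rot: [-0.513, 0.485, -0.487, 0.514]
ft_force: [-0.0, -0.6, -0.3]
grip_width: 0.0073
```

Call:
arm_command(
  plan=[
    [[-1.25,0.1,0],0],
    [[-1.2,1.5,0],0],
    [[-1.0,3.3,0],0],
    [[-0.9,4.1,0],0],
    [[-0.9,4.1,0],0],
  ],
)

```text
time: 5.8
position: [0.4233, 0.0523, 0.0653]
tool_rot: [-0.514, 0.486, -0.485, 0.514]
ft_force: [-0.1, -0.8, -0.8]
grip_width: 0.0005
```

```bash
python3 st.py g wrist scene top
```

```text
t 5.8 pos [0.4233 0.0523 0.0653] bay [-215.6  -51.6] yaw tool-x 93.3 F [-0.1 -0.8 -0.8] w 0.0005 q [-0.14  0.57  2.06  0.    0.51 -0.2 ] down [ 0.     0.001 -1.   ]
```

View pics/g_wrist.png

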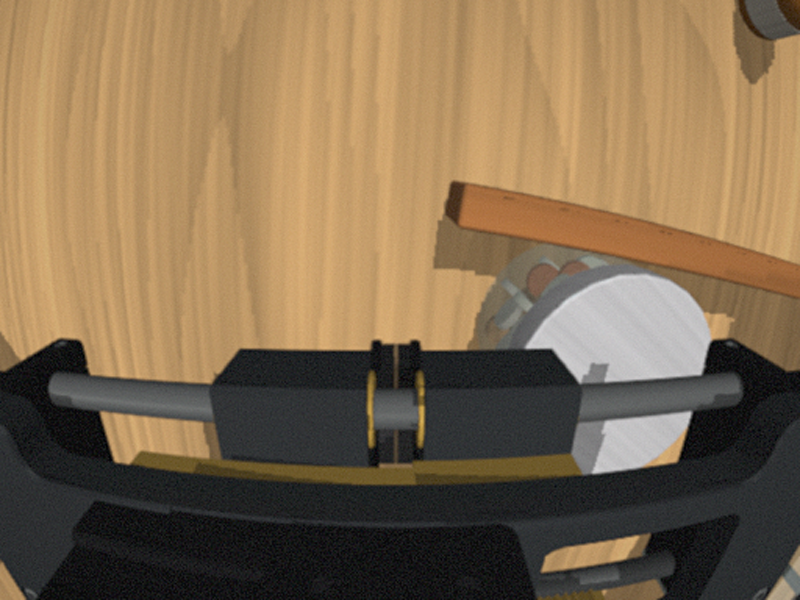

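View pics/g_scene.png

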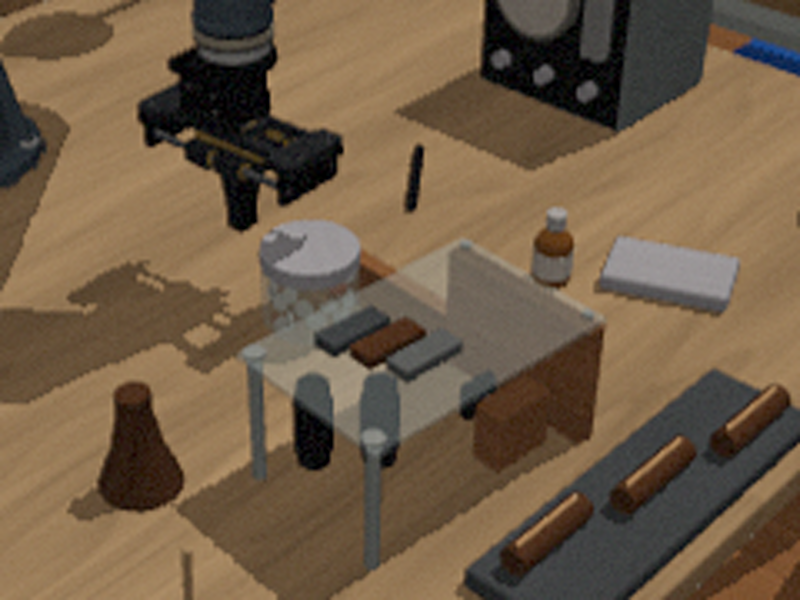

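View pics/g_top.png

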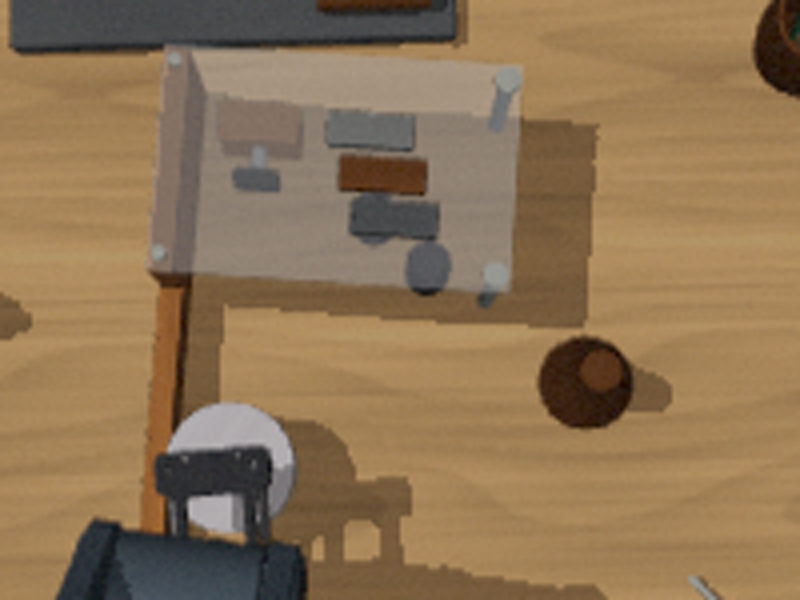

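Run:
```python
from h import *
P=np.array([0.4233,0.0523,0.0653]);a=np.radians(3.3)
ex=np.array([np.cos(a),np.sin(a),0]);ey=np.array([-np.sin(a),np.cos(a),0])
im=cv2.imread("pics/g_scene.png")
for x in(-.095,.095,0):
  for y in (-.0375,.0375,0):
    for z in (0.0,.0697,.09):
      if z==0 and (x or y): continue
      u,v=proj("scene",P+ex*x+ey*y+[0,0,z])[0]
      U,V=(u-170+.5)*800/240-.5,(v-90+.5)*600/180-.5
      cv2.circle(im,(int(U),int(V)),3,(0,0,255) if z<.08 else (0,255,0),-1)
cv2.imwrite("pics/g2.png",cv2.resize(im[20:300,80:440],(792,616))[:600])
```

```text
(no output)
```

View pics/g2.png

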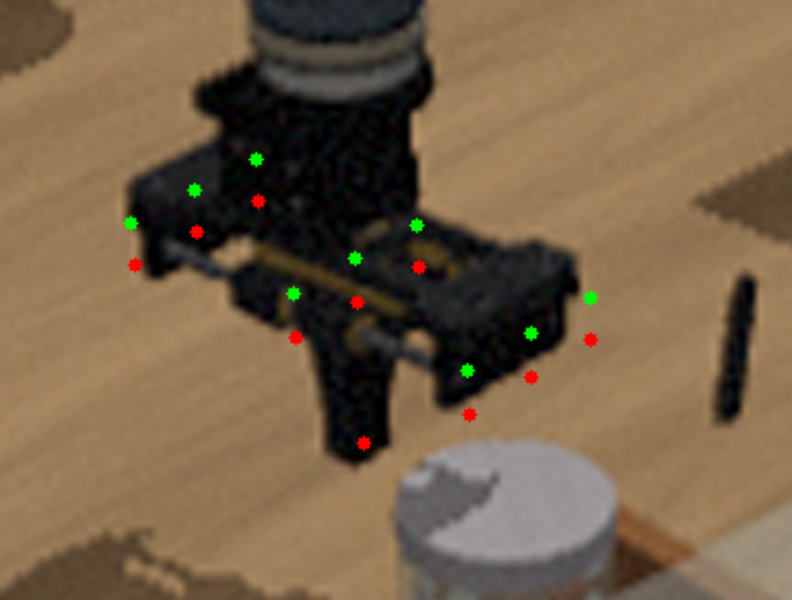

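Call:
arm_command(
  plan=[
    [[0.5,-0.04,0],0],
    [[0.8,-0.07,0],0],
    [[1.0,-0.09,0],0],
    [[1.2,-0.1,0],0],
    [[1.4,-0.12,0],0],
  ],
)

```text
time: 6.45
position: [0.457, 0.0467, 0.0649]
tool_rot: [0.514, -0.488, 0.485, -0.512]
ft_force: [-7.0, -1.7, 4.3]
grip_width: 0.0005
```

Call:
arm_command(
  plan=[
    [[0.25,-0.02,0],0],
    [[0.5,-0.04,0],0],
    [[0.8,-0.06,0],0],
    [[1.1,-0.09,0],0],
    [[1.3,-0.1,0],0],
  ],
)

```text
time: 6.95
position: [0.486, 0.0439, 0.0644]
tool_rot: [0.516, -0.489, 0.483, -0.511]
ft_force: [-8.0, -5.5, 3.9]
grip_width: 0.0002
```

```bash
python3 st.py i wrist scene top
```

```text
t 6.95 pos [0.486  0.0439 0.0644] bay [-152.5  -54.4] yaw tool-x 93.1 F [-8.  -5.5  3.9] w 0.0002 q [-0.14  0.62  1.89 -0.    0.64 -0.19] down [-0.012 -0.    -1.   ]
```

View pics/i_wrist.png

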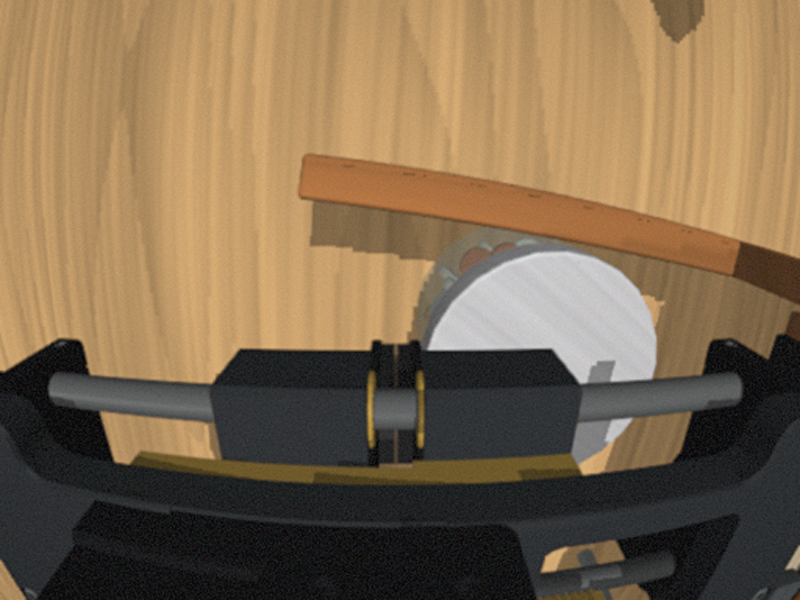

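View pics/i_scene.png

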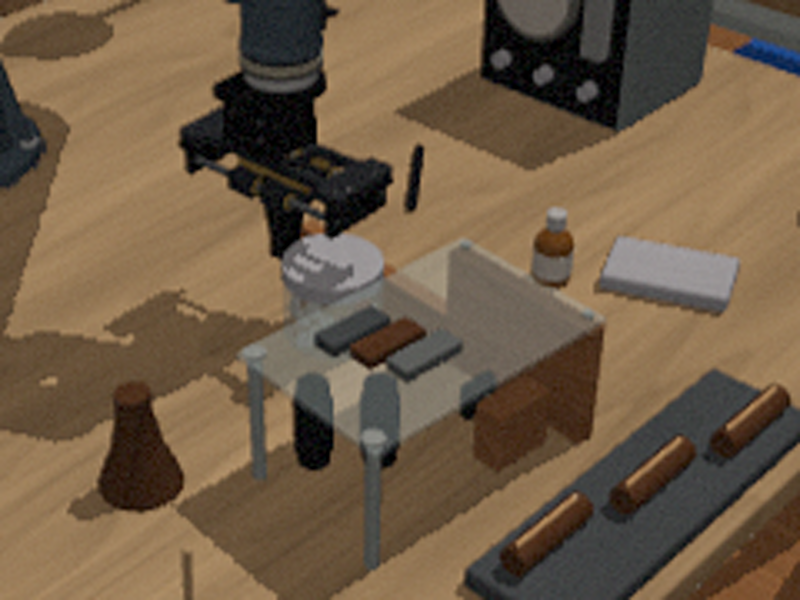

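View pics/i_top.png

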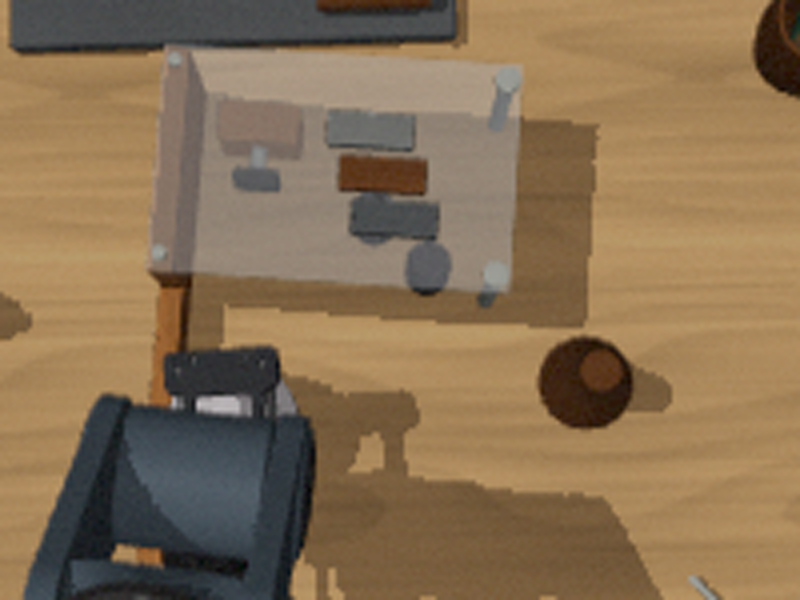

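```bash
cat > ov.py <<'E'
from h import *
import sys
# overlay upright jar at bay x on scene crop; args: in out barx
p=np.load("bay.npy")
ps=np.array([0.64431714,0.08108884,-0.09215553])
im=cv2.resize(cv2.imread(sys.argv[1]),None,fx=2,fy=2,interpolation=cv2.INTER_CUBIC)
bx=float(sys.argv[3]); by=float(sys.argv[4]) if len(sys.argv)>4 else -46
a=np.linspace(0,2*np.pi,120)
for z,col in ((80,(0,0,255)),(0,(0,255,0))):
  X=np.c_[bx+46*np.cos(a),by+46*np.sin(a),0*a+z]
  P=proj("scene",bayT(ps,X))
  U=(P-[170-.5,90-.5])*10/3-.5
  cv2.polylines(im,[np.int32(U*2)],True,col,1)
c=np.int32((proj("scene",bayT(ps,[(bx,by,60)]))[0]-[169.5,89.5])*20/3)
cv2.imwrite(sys.argv[2],im[max(0,c[1]-230):c[1]+230,max(0,c[0]-300):c[0]+300])
E
python3 ov.py pics/g_scene.png pics/ov1.png -128; python3 ov.py pics/i_scene.png pics/ov2.png -93
```

```text
(no output)
```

View pics/ov1.png

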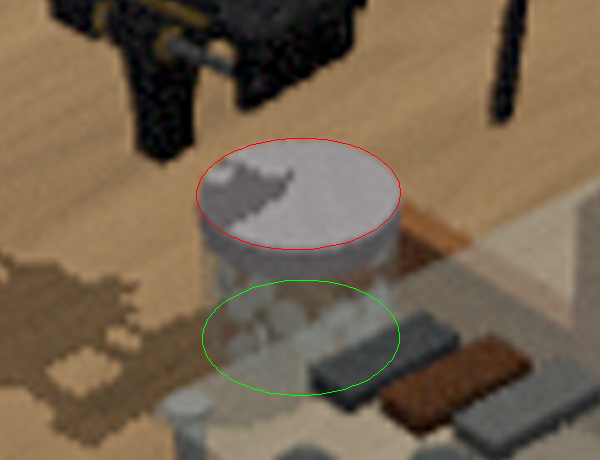

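View pics/ov2.png

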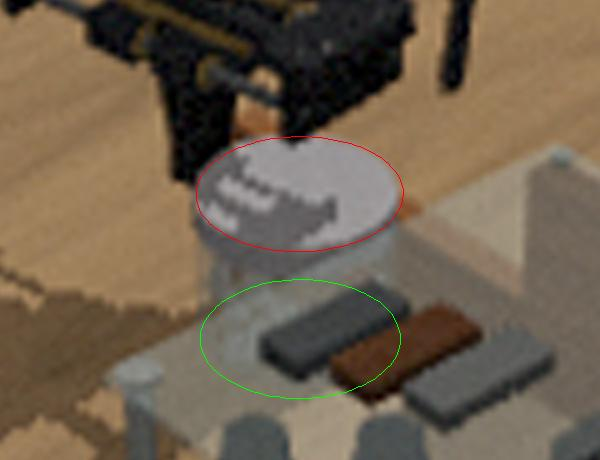

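Call:
arm_command(
  plan=[
    [[-0.2,0,0],0],
    [[-0.5,0,0],0],
    [[-0.5,0,0],0],
  ],
)

```text
time: 7.4
position: [0.4772, 0.0446, 0.065]
tool_rot: [0.513, -0.487, 0.486, -0.513]
ft_force: [-0.1, -0.3, 0.3]
grip_width: 0.0006
```

```bash
python3 st.py k scene wrist; python3 ov.py pics/k_scene.png pics/ov3.png -94;python3 ov.py pics/i_scene.png pics/ov2.png -94; python3 -c "
import cv2,numpy as np
cv2.imwrite('pics/cmp.png',cv2.resize(np.vstack([cv2.imread('pics/ov2.png')[100:300],cv2.imread('pics/ov3.png')[100:300]]),(800,533)))"
```

```text
t 7.4 pos [0.4772 0.0446 0.065 ] bay [-161.3  -54.5] yaw tool-x 93.1 F [-0.1 -0.3  0.3] w 0.0006 q [-0.14  0.61  1.92  0.    0.61 -0.19] down [-0.002  0.    -1.   ]
```

View pics/cmp.png

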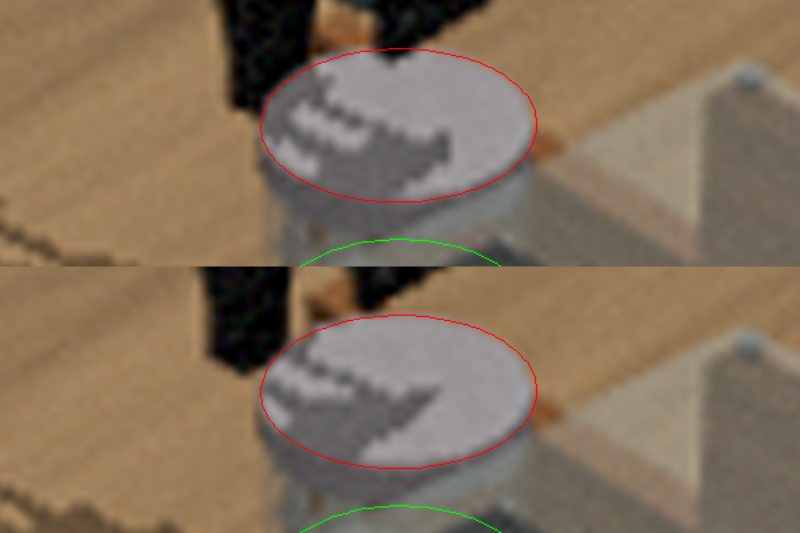

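Call:
arm_command(
  plan=[
    [[-0.1,0.1,-1.2],-0.8],
    [[0.25,0.13,-1.2],-0.8],
    [[0.45,0.11,-1.2],-0.8],
    [[0.7,0.09,-1.2],-0.8],
    [[1.0,0.06,-1.2],-0.8],
  ],
)

```text
time: 8.0
position: [0.5035, 0.0459, 0.0356]
tool_rot: [-0.496, 0.504, -0.504, 0.496]
ft_force: [-3.6, 0.2, 0.1]
grip_width: 0.0002
```

Call:
arm_command(
  plan=[
    [[0.3,-0.02,0],0],
    [[0.6,-0.04,0],0],
    [[0.9,-0.06,0],0],
    [[1.2,-0.09,0],0],
    [[1.4,-0.1,0],0],
  ],
)

```text
time: 8.5
position: [0.5398, 0.0432, 0.0352]
tool_rot: [0.496, -0.504, 0.504, -0.496]
ft_force: [-4.3, -1.1, 0.2]
grip_width: 0.0004
```

```bash
python3 st.py l scene wrist
```

```text
t 8.5 pos [0.5398 0.0432 0.0352] bay [-98.8 -50.4] yaw tool-x 89.1 F [-4.3 -1.1  0.2] w 0.0004 q [-0.13  0.71  1.78 -0.    0.65 -0.11] down [ 0.001 -0.    -1.   ]
```

View pics/l_wrist.png

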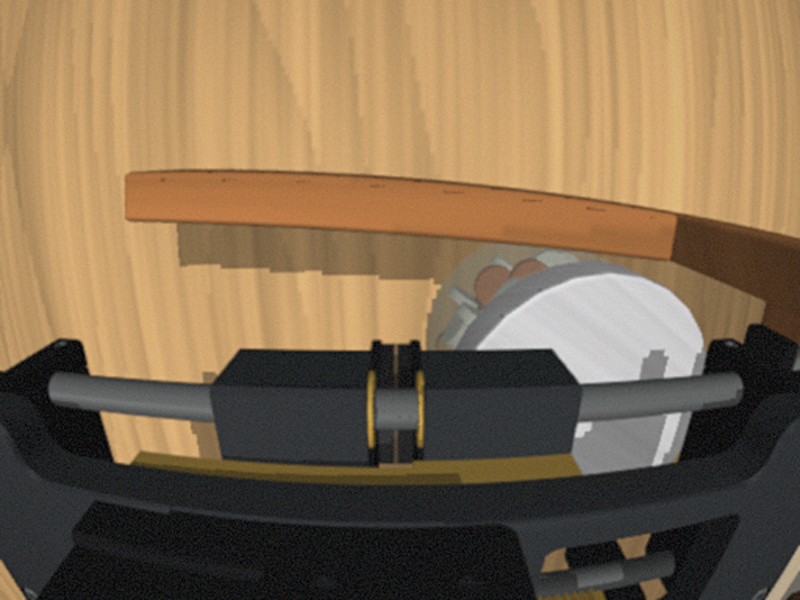

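View pics/l_scene.png

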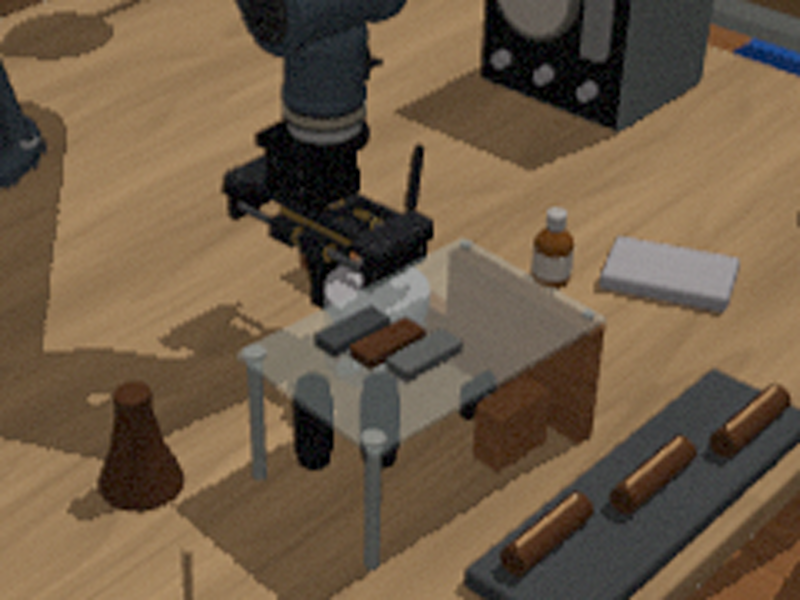

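Call:
arm_command(
  plan=[
    [[-0.3,0.0,0],0],
    [[-0.5,0.03,0.3],0],
    [[-0.5,0.04,1.08],0],
    [[-0.3,0.04,1.08],0],
    [[-0.1,0.02,1.08],0],
  ],
)

```text
time: 9.1
position: [0.5372, 0.0439, 0.0629]
tool_rot: [0.495, -0.503, 0.505, -0.497]
ft_force: [-0.5, 0.1, 0.0]
grip_width: 0.0006
```

Call:
arm_command(
  plan=[
    [[0.2,-0.01,0],0],
    [[0.4,-0.03,0],0],
    [[0.6,-0.05,0],0],
    [[0.8,-0.06,0],0],
    [[0.8,-0.06,0],0],
  ],
)

```text
time: 9.6
position: [0.5548, 0.0423, 0.0612]
tool_rot: [-0.497, 0.505, -0.503, 0.495]
ft_force: [-3.3, -1.4, 0.7]
grip_width: 0.0006
```

```bash
python3 st.py m scene wrist top
```

```text
t 9.6 pos [0.5548 0.0423 0.0612] bay [-83.8 -50. ] yaw tool-x 89.1 F [-3.3 -1.4  0.7] w 0.0006 q [-0.12  0.67  1.73 -0.    0.74 -0.11] down [-0.004  0.    -1.   ]
```

View pics/m_wrist.png

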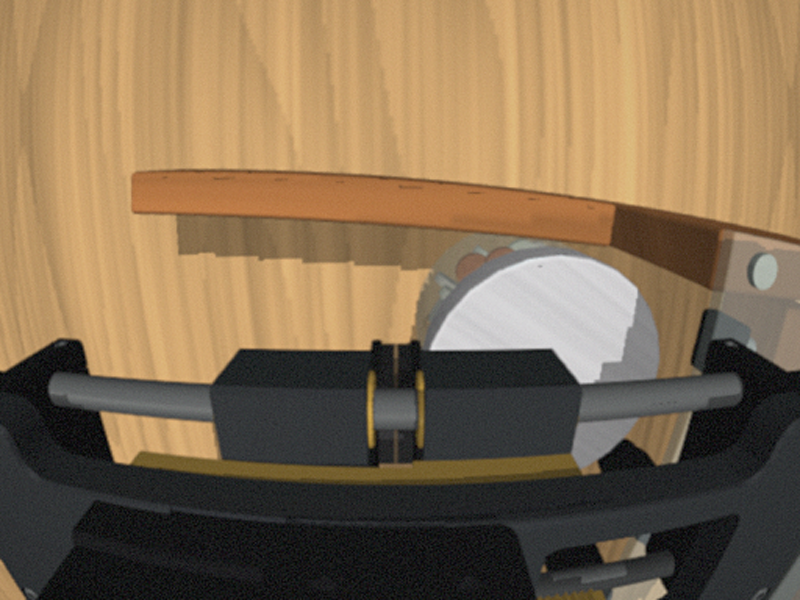

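View pics/m_scene.png

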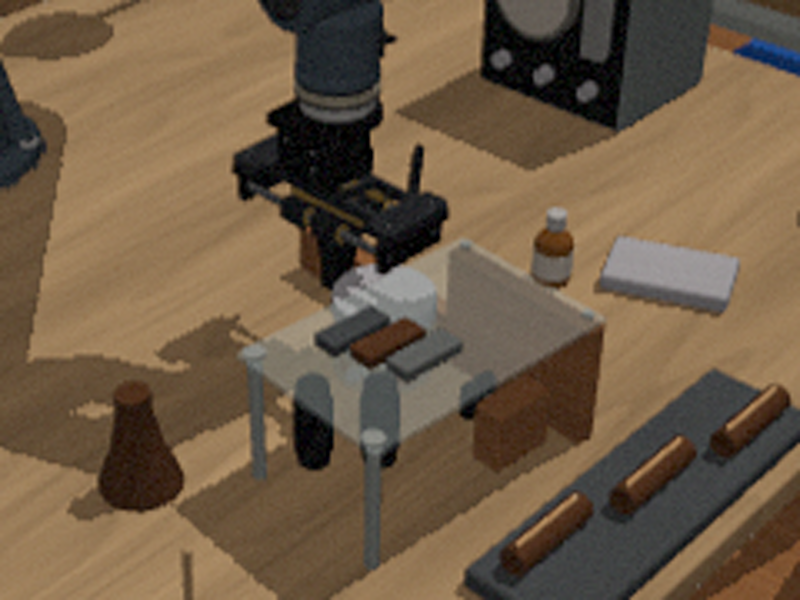

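View pics/m_top.png

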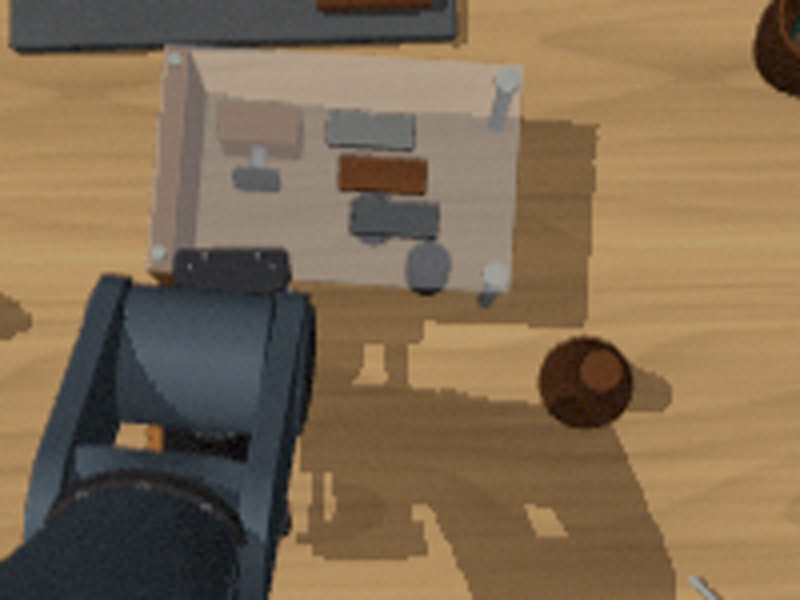

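Call:
arm_command(
  plan=[
    [[0.3,-0.02,0.06],0],
    [[0.6,-0.05,0.06],0],
    [[0.9,-0.07,0.06],0],
    [[1.2,-0.1,0.06],0],
    [[1.4,-0.11,0.06],0],
  ],
)

```text
time: 10.25
position: [0.5923, 0.0395, 0.0635]
tool_rot: [0.496, -0.504, 0.504, -0.496]
ft_force: [-3.3, -1.1, -1.9]
grip_width: -0.0002
```

Call:
arm_command(
  plan=[
    [[0.12,-0.01,0],0],
    [[0.24,-0.02,0],0],
    [[0.36,-0.03,0],0],
    [[0.36,-0.03,0],0],
  ],
)

```text
time: 10.65
position: [0.6008, 0.0389, 0.0636]
tool_rot: [0.496, -0.504, 0.504, -0.496]
ft_force: [-1.3, 0.0, -1.1]
grip_width: 0.0006
```

```bash
python3 st.py n scene wrist
```

```text
t 10.65 pos [0.6008 0.0389 0.0636] bay [-37.6 -49.3] yaw tool-x 89.1 F [-1.3  0.  -1.1] w 0.0006 q [-0.12  0.71  1.61  0.    0.82 -0.1 ] down [ 0.001  0.    -1.   ]
```

View pics/n_wrist.png

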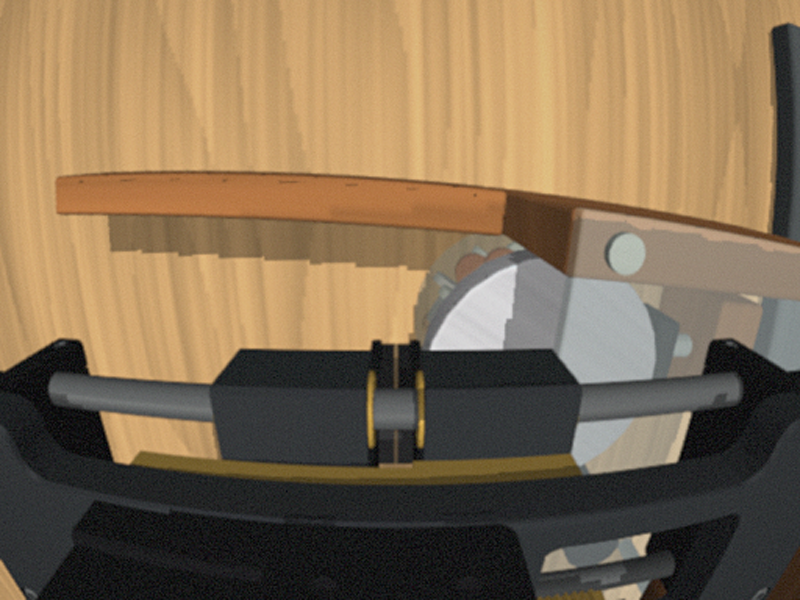

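View pics/n_scene.png

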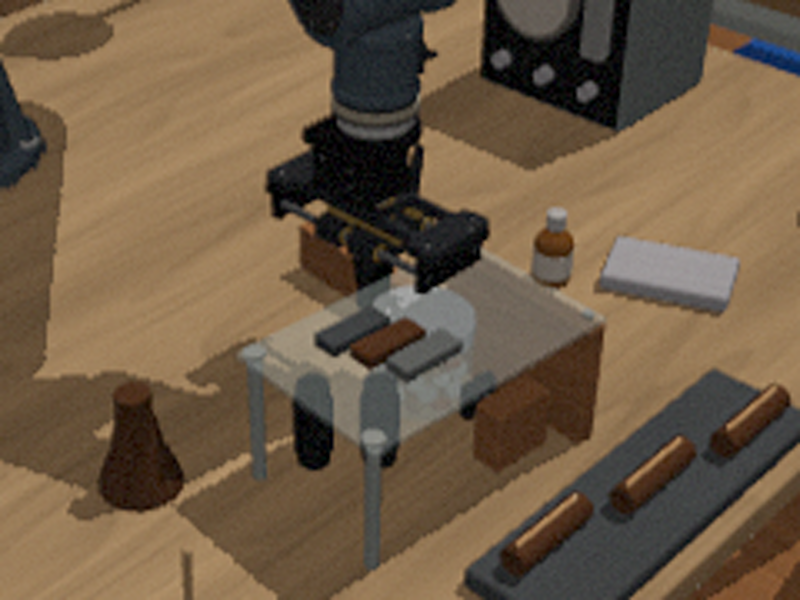

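Call:
arm_command(
  plan=[
    [[0.1,0,0],0],
    [[0.2,0,0],0],
    [[0.3,-0.01,0],0],
    [[0.4,-0.01,0],0],
    [[0.4,-0.01,0],0],
  ],
)

```text
time: 11.25
position: [0.6109, 0.0385, 0.0636]
tool_rot: [0.496, -0.504, 0.504, -0.496]
ft_force: [-2.8, -1.3, -0.3]
grip_width: 0.0007
```

Call:
arm_command(
  plan=[
    [[0.05,0,0],0],
    [[0.1,0,0],0],
  ],
)

```text
time: 11.45
position: [0.6119, 0.0385, 0.0635]
tool_rot: [-0.496, 0.504, -0.504, 0.495]
ft_force: [-5.5, -1.9, 0.0]
grip_width: 0.0005
```

```bash
python3 st.py o scene
```

```text
t 11.45 pos [0.6119 0.0385 0.0635] bay [-26.6 -48.7] yaw tool-x 89.1 F [-5.5 -1.9  0. ] w 0.0005 q [-0.12  0.72  1.58 -0.    0.84 -0.1 ] down [-0.002 -0.    -1.   ]
```

Force is rising at the expected buffer contact. Pressing in small steps.

Call:
arm_command(
  plan=[
    [[0.05,0.0,0],0],
    [[0.1,0,0],0],
    [[0.1,0,0],0],
  ],
)

```text
time: 11.8
position: [0.615, 0.0385, 0.0635]
tool_rot: [-0.496, 0.504, -0.504, 0.496]
ft_force: [-4.3, -1.7, -0.5]
grip_width: 0.0006
```

Call:
arm_command(
  plan=[
    [[0.05,0,0],0],
    [[0.1,0,0],0],
    [[0.1,0,0],0],
  ],
)

```text
time: 12.1
position: [0.6176, 0.0385, 0.0636]
tool_rot: [0.496, -0.504, 0.504, -0.496]
ft_force: [-4.1, -2.1, -1.1]
grip_width: 0.0003
```

Call:
arm_command(
  plan=[
    [[0.05,0.0,0],0],
    [[0.1,0,0],0],
    [[0.1,0,0],0],
  ],
)

```text
time: 12.4
position: [0.6185, 0.0385, 0.0635]
tool_rot: [-0.497, 0.505, -0.503, 0.495]
ft_force: [-6.9, -3.3, 2.6]
grip_width: 0.0006
```

```bash
python3 st.py q scene wrist; python3 ov.py pics/q_scene.png pics/ov4.png 38
```

```text
t 12.4 pos [0.6185 0.0385 0.0635] bay [-20.  -48.1] yaw tool-x 89.1 F [-6.9 -3.3  2.6] w 0.0006 q [-0.12  0.73  1.56 -0.    0.85 -0.1 ] down [-0.004 -0.    -1.   ]
```

View pics/ov4.png

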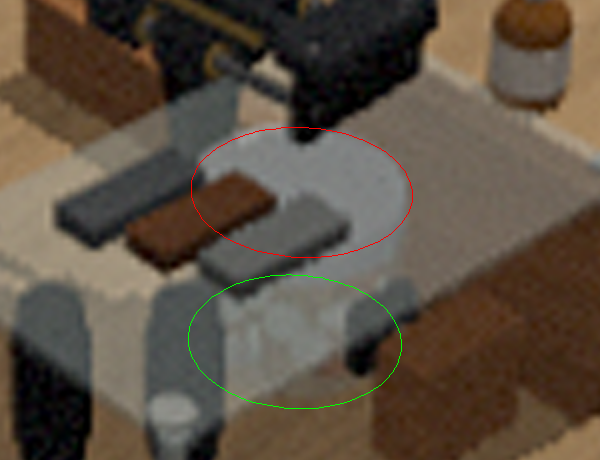

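View pics/q_wrist.png

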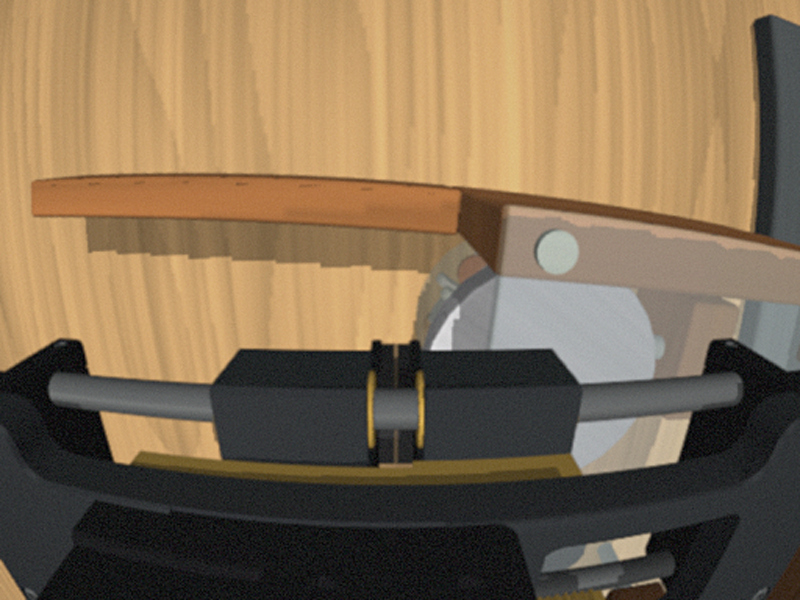

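Call:
arm_command(
  plan=[
    [[0.05,0.0,0],0],
    [[0.1,0,0],0],
    [[0.1,0,0],0],
  ],
)

```text
time: 12.8
position: [0.6191, 0.0385, 0.0635]
tool_rot: [-0.498, 0.506, -0.502, 0.494]
ft_force: [-10.6, -2.6, 6.1]
grip_width: 0.0006
```

Call:
arm_command(
  plan=[
    [[0.05,0.0,0],0],
    [[0.1,0,0],0],
    [[0.1,0,0],0],
  ],
)

```text
time: 13.1
position: [0.6197, 0.0384, 0.0635]
tool_rot: [-0.499, 0.507, -0.501, 0.493]
ft_force: [-13.4, -4.4, 8.2]
grip_width: 0.0003
```

```bash
python3 st.py r scene wrist; python3 -c "
import cv2,numpy as np
a,b=[cv2.resize(cv2.imread(f'pics/{k}_scene.png')[180:480,240:640],(800,600))[:, :] for k in 'qr']
cv2.imwrite('pics/cmp2.png',cv2.resize(np.hstack([a[:,100:500],b[:,100:500]]),(800,600)))
from rig import get_obs;o=get_obs();print(o['moment'],o['tool_rot'])"
```

```text
t 13.1 pos [0.6197 0.0384 0.0635] bay [-18.8 -48.1] yaw tool-x 89.1 F [-13.4  -4.4   8.2] w 0.0003 q [-0.12  0.73  1.55 -0.    0.87 -0.1 ] down [-0.012 -0.    -1.   ]
[-0.64655351  2.05943743 -0.01046404] [-0.4991542   0.50666603 -0.50101411  0.49307148]
```

View pics/cmp2.png

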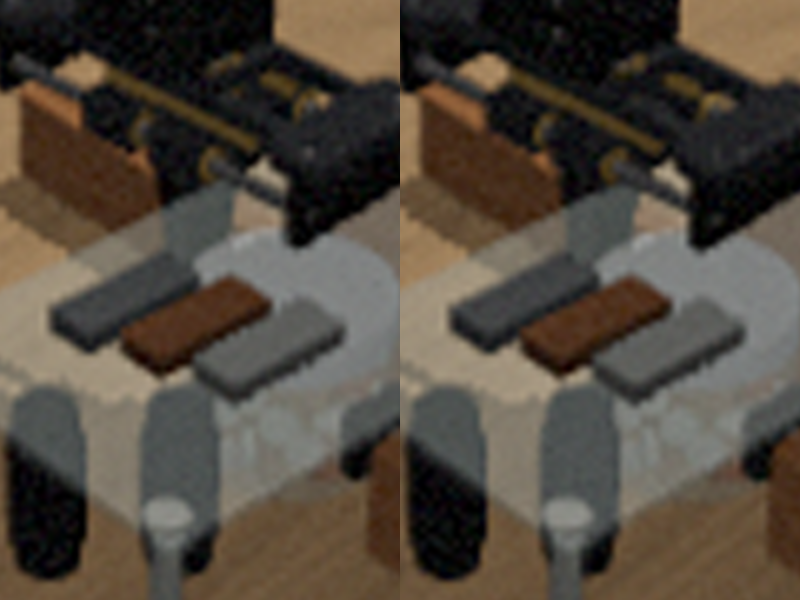

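View pics/r_wrist.png

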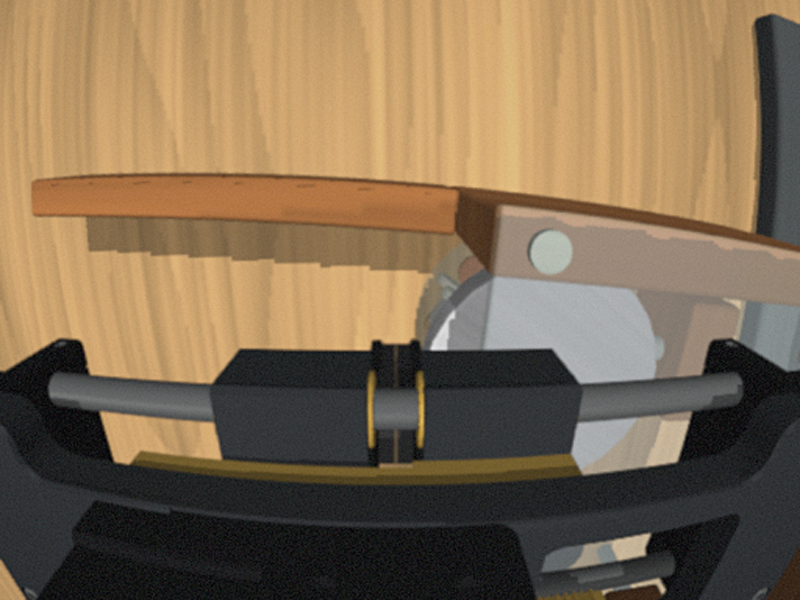

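```bash
python3 -c "
import cv2,numpy as np
L=[cv2.resize(cv2.imread(f'pics/{k}_wrist.png')[250:410,600:800],(400,320),interpolation=cv2.INTER_CUBIC) for k in ['n','q','r']]
L=[np.clip(l.astype(float)*1.6,0,255).astype(np.uint8) for l in L]
s=np.clip(cv2.resize(cv2.imread('pics/r_scene.png')[340:500,420:620],(400,320),interpolation=cv2.INTER_CUBIC).astype(float)*1.8,0,255).astype(np.uint8)
cv2.imwrite('pics/cmp3.png',np.vstack([np.hstack(L[:2]),np.hstack([L[2],s])])[:600])"
```

```text
(no output)
```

View pics/cmp3.png

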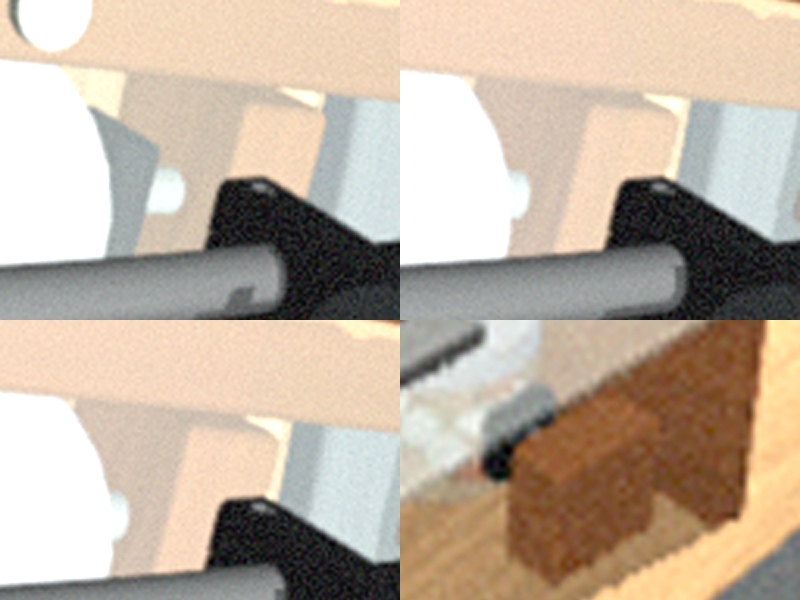

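Call:
arm_command(
  plan=[
    [[0.0,0,0.04],0],
    [[0,0,0.04],0],
  ],
)

```text
time: 13.4
position: [0.6201, 0.0385, 0.0638]
tool_rot: [-0.499, 0.507, -0.501, 0.493]
ft_force: [-11.1, -2.9, 3.8]
grip_width: 0.0007
```

```bash
cat > wr.py <<'E'
from h import *
from rig import camera,get_obs
import sys
p=np.load("bay.npy");c=camera("wrist");K=c["camera_matrix"]
pickle.dump(c,open("wr_%s.pkl"%sys.argv[1],"wb"))
def pw(X):
    q=X@c["R"].T+c["t"];r=np.hypot(q[:,0],q[:,1]);th=np.arctan2(r,q[:,2])
    return np.c_[K[0,2]+K[0,0]*th*q[:,0]/r,K[1,2]+K[1,1]*th*q[:,1]/r]
s=3;x0,y0=250,130
im=cv2.resize(c["pixels"][130:320,250:512,::-1],None,fx=s,fy=s,interpolation=cv2.INTER_CUBIC)
im=np.clip(im*1.4,0,255).astype(np.uint8)
def pl(X,col,n=1):
    u=(pw(bayT(p,X))-[x0,y0]+.5)*s-.5; cv2.polylines(im,[np.int32(u)],False,col,1)
a=np.linspace(0,2*np.pi,200)
for jx,col in ((34,(0,255,0)),(38,(0,0,255)),(42,(255,0,0))):
    pl(np.c_[jx+46*np.cos(a),-46+46*np.sin(a),0*a+80],col)
L=lambda A,B:np.linspace(A,B,30)
pl(L((110,-16,58),(110,-76,58)),(255,0,255));pl(L((110,-16,58),(140,-16,58)),(255,0,255));pl(L((140,-16,58),(140,-76,58)),(255,0,255))
pl(L((0,18,124),(0,-100,124)),(0,255,255));pl(L((0,18,118),(0,-100,118)),(0,200,255));pl(L((0,0,118),(160,0,118)),(255,255,0))
pl(L((-100,0,50),(0,0,50)),(255,255,0))
cv2.imwrite("pics/wr_%s.png"%sys.argv[1],im)
o=get_obs();print(o["position"],o["ft_force"],o["moment"])
E
python3 wr.py 1
```

```text
[0.62009692 0.03843476 0.06376261] [-11.41813832  -3.04538842   4.00611624] [-0.63033753  1.75208926 -0.08093874]
```

View pics/wr_1.png

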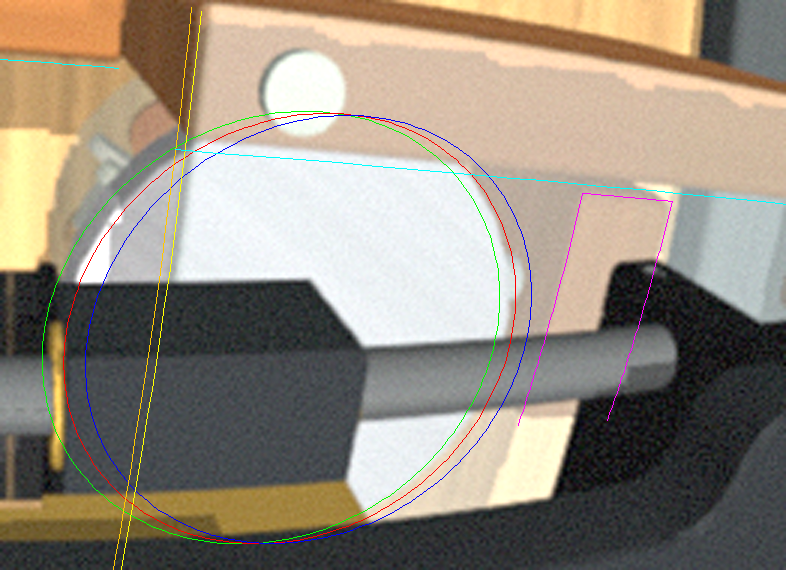

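Call:
arm_command(
  plan=[
    [[0.03,0,0.02],0],
    [[0.05,0,0.03],0],
    [[0.05,0,0.03],0],
    [[0.05,0,0.03],0],
    [[0.05,0,0.03],0],
  ],
)

```text
time: 13.95
position: [0.6201, 0.0385, 0.0639]
tool_rot: [-0.5, 0.507, -0.5, 0.493]
ft_force: [-12.1, -4.5, 1.5]
grip_width: 0.0002
```

```bash
python3 wr.py 2;python3 st.py s scene
```

```text
[0.62006474 0.03846816 0.06382662] [-12.30798672  -4.01784162   2.56542463] [-0.71788473  1.90787639 -0.10852703]
t 14.0 pos [0.6201 0.0385 0.0638] bay [-18.4 -48. ] yaw tool-x 89.1 F [-12.3  -4.    2.6] w 0.0 q [-0.12  0.73  1.55 -0.    0.87 -0.1 ] down [-0.014 -0.    -1.   ]
```

View pics/wr_2.png

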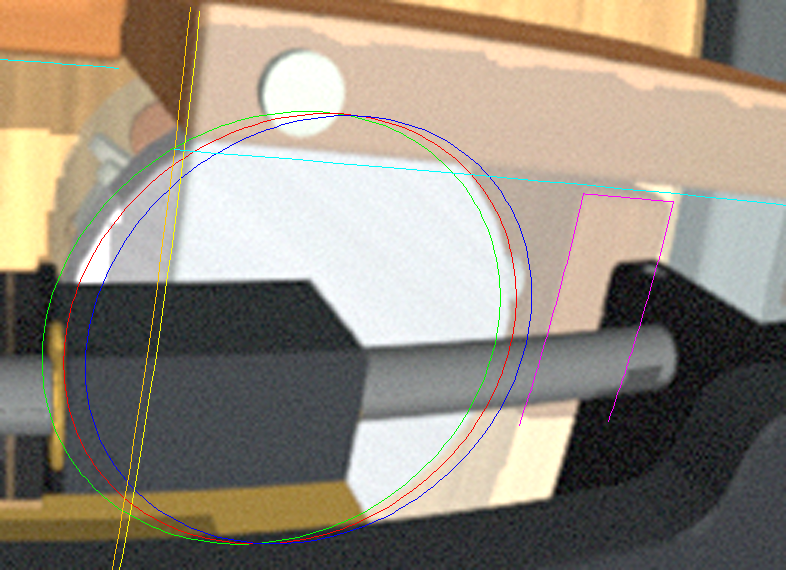

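Call:
arm_command(
  plan=[
    [[-0.05,0,0],0],
    [[-0.1,0.01,0],0],
    [[-0.15,0.01,0],0],
    [[-0.2,0.02,0],0],
    [[-0.25,0.02,0],0],
  ],
)

```text
time: 14.55
position: [0.6201, 0.0394, 0.0649]
tool_rot: [-0.496, 0.504, -0.504, 0.496]
ft_force: [-2.4, 0.2, -1.1]
grip_width: 0.0002
```

```bash
python3 wr.py 3
```

```text
[0.62005244 0.03940772 0.06507257] [-3.02095019 -0.39378903 -2.6750125 ] [-0.11606368  0.54639767 -0.03270329]
```

View pics/wr_3.png

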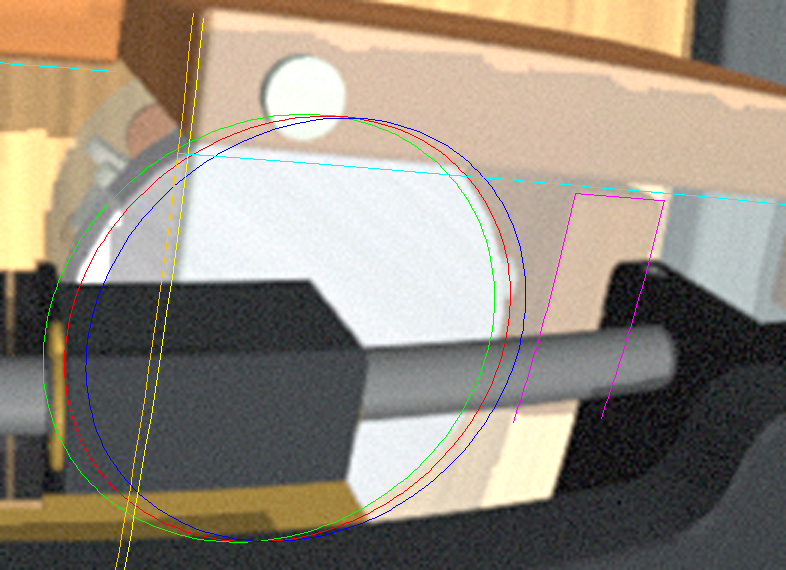

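Call:
arm_command(
  plan=[
    [[-0.04,0,-0.04],0],
    [[-0.08,0.01,-0.04],0],
    [[-0.12,0.01,-0.04],0],
    [[-0.16,0.01,-0.04],0],
    [[-0.2,0.02,-0.04],0],
  ],
)

```text
time: 15.1
position: [0.6162, 0.0395, 0.0648]
tool_rot: [0.495, -0.503, 0.505, -0.497]
ft_force: [-0.1, -0.1, -0.1]
grip_width: 0.0004
```

```bash
python3 wr.py 4
```

```text
[0.61564469 0.03963008 0.06467634] [-0.27071909 -0.16864333  0.55381213] [-0.03567372 -0.03349965  0.02761206]
```

View pics/wr_4.png

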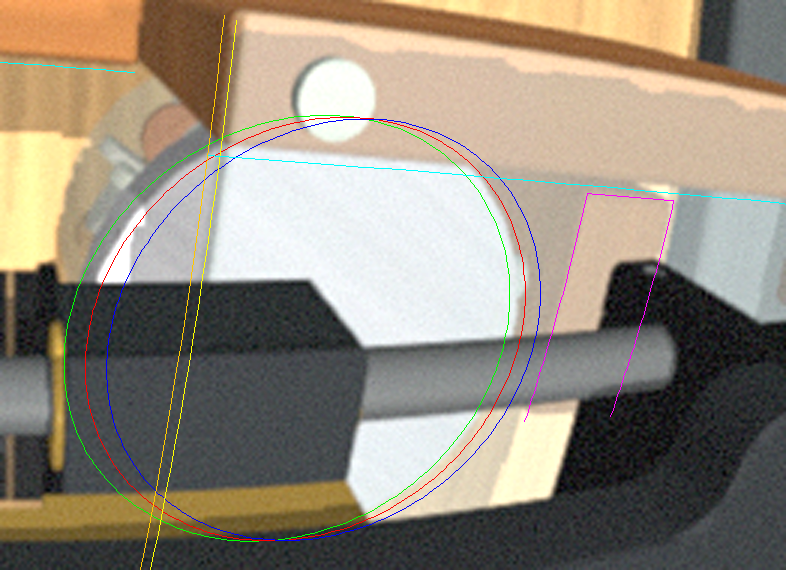

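Call:
arm_command(
  plan=[
    [[-0.1,0.0,0],0],
    [[-0.2,0.01,0],0],
    [[-0.2,0.01,0],0],
  ],
)

```text
time: 15.45
position: [0.6095, 0.0399, 0.0642]
tool_rot: [-0.496, 0.504, -0.504, 0.496]
ft_force: [0.0, -0.2, 0.5]
grip_width: 0.0006
```

```bash
python3 wr.py 5; python3 st.py u scene
python3 - <<'E'
import cv2,numpy as np,pickle
# scene shift of jar region q,r,s,u via phase correlation on lid patch
g=lambda k:cv2.imread(f'pics/{k}_scene.png',0).astype(np.float32)
for nm,(y0,y1,x0,x1) in {"lidright":(290,370,430,490),"body":(370,420,400,460),"pad":(370,420,455,500),"case(ref)":(330,380,385,465),"block":(380,460,480,560)}.items():
  for k in "nqrs":
    print(nm,k,'->u',np.round(np.array(cv2.phaseCorrelate(g(k)[y0:y1,x0:x1],g('u')[y0:y1,x0:x1],cv2.createHanningWindow((x1-x0,y1-y0),cv2.CV_32F))[0]),2))
a=[cv2.resize(cv2.imread(f'pics/{k}_scene.png')[280:440,370:530],(400,400),interpolation=cv2.INTER_CUBIC) for k in 'su']
cv2.imwrite('pics/cmp4.png',np.clip(np.hstack(a)*1.7,0,255).astype(np.uint8))
E
```

```text
[0.60981443 0.03990266 0.06427776] [-0.11372367 -0.23422438  1.5505659 ] [-0.05602919 -0.11600162 -0.02853882]
t 15.5 pos [0.6098 0.0399 0.0643] bay [-28.8 -47.5] yaw tool-x 89.1 F [-0.1 -0.2  1.6] w 0.0005 q [-0.12  0.72  1.59  0.    0.84 -0.1 ] down [-0.  0. -1.]
lidright n ->u [ 0.06 -0.03]
lidright q ->u [0.11 0.11]
lidright r ->u [0.18 0.09]
lidright s ->u [-0.01  0.09]
body n ->u [0.05 0.19]
body q ->u [-0.18  0.17]
body r ->u [-0.03 -0.03]
body s ->u [-0.01  0.1 ]
pad n ->u [0.69 0.13]
pad q ->u [ 0.52 -0.08]
pad r ->u [0.58 0.01]
pad s ->u [0.68 0.12]
case(ref) n ->u [-0.02 -0.04]
case(ref) q ->u [0.03 0.01]
case(ref) r ->u [0.09 0.04]
case(ref) s ->u [-0.19  0.06]
block n ->u [-2.68  0.34]
block q ->u [-0.22  0.12]
block r ->u [ 0.31 -3.56]
block s ->u [-0.18 -0.07]
```

View pics/cmp4.png

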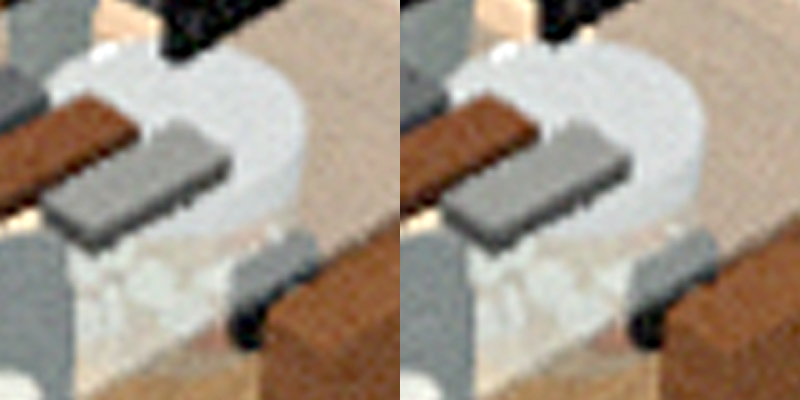

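View pics/wr_5.png

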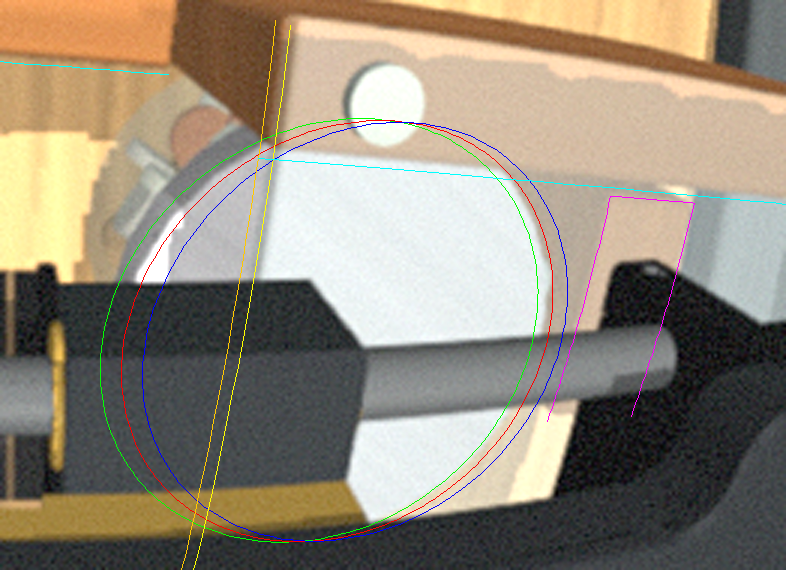

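Run:
```python
import cv2,numpy as np
a=[cv2.resize(cv2.imread(f'pics/{k}_scene.png')[350:440,430:540],(396,324),interpolation=cv2.INTER_CUBIC) for k in 'lnsu']
a=[np.clip(x*1.7,0,255).astype(np.uint8) for x in a]
for x in a:
  for c in range(0,396,36): cv2.line(x,(c,0),(c,6),(0,0,255),1)
cv2.imwrite('pics/cmp5.png',np.vstack([np.hstack(a[:2]),np.hstack(a[2:])])[:600])
```

```text
(no output)
```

View pics/cmp5.png

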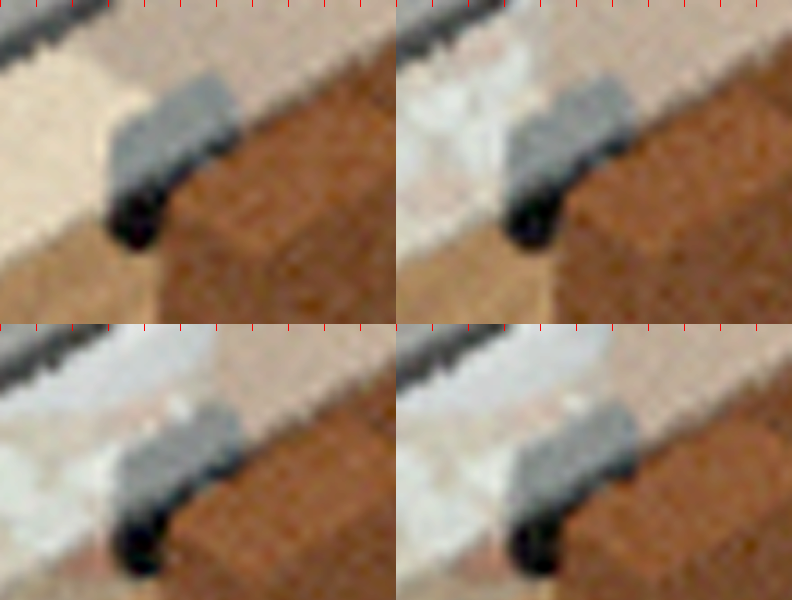

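Run:
```python
from h import *
p=np.load("bay.npy")
P=proj("scene",bayT(p,[(80,-63,35),(85,-63,35),(34,-46,80),(39,-46,80)]));print((P[1]-P[0])*10/3,(P[3]-P[2])*10/3,"800crop px per 5mm")
def cross(v,th):
    i=np.where((v[:-1]>th)&(v[1:]<=th))[0]
    return [round(float(k+(v[k]-th)/(v[k]-v[k+1])),2) for k in i][:1]
for k in "cgiklmnqrsu":
    g=cv2.imread(f'pics/{k}_scene.png',0).astype(float)
    # below shelf-edge: pad black left edge, rows ~408-413; bottom edge cols 466-470
    L=[cross(g[r,440:490],35) for r in (407,409,411)]
    B=[cross(-g[395:435,c],-45) for c in (464,466,468)]
    print(k,[440+x[0] for x in L if x],[395+x[0] for x in B if x])
```

```text
[4.29796714 2.82667136] [4.20667713 2.61658421] 800crop px per 5mm
c [462.7, 461.25, 460.21] [418.08, 419.33, 419.56]
g [463.33, 461.08, 460.53] [418.82, 419.55, 419.56]
i [463.0, 461.46, 460.71] [418.4, 419.56, 419.5]
k [462.75, 461.08, 460.31] [418.94, 419.65, 419.38]
l [462.29, 461.0, 460.08] [418.0, 419.42, 419.7]
m [463.29, 461.33, 460.23] [418.15, 419.07, 419.24]
n [462.71, 461.2, 460.62] [418.64, 419.53, 419.62]
q [462.0, 461.0, 460.75] [418.53, 419.68, 419.87]
r [463.33, 461.75, 461.25] [418.14, 419.53, 420.35]
s [463.22, 461.79, 461.54] [418.09, 419.71, 420.32]
u [462.67, 461.84, 461.44] [418.33, 419.57, 420.19]
```

Call:
arm_command(
  plan=[
    [[0.0,0.0,-0.1],-0.4],
    [[0.05,0.0,-0.2],-0.8],
    [[0.15,-0.01,-0.2],-0.8],
    [[0.25,-0.02,-0.2],-0.8],
    [[0.25,-0.02,-0.2],-0.8],
  ],
)

```text
time: 16.05
position: [0.6171, 0.0392, 0.0595]
tool_rot: [0.478, -0.521, 0.521, -0.478]
ft_force: [0.5, 0.9, -0.3]
grip_width: 0.0003
```

```bash
python3 st.py v scene; python3 -c "
import cv2,numpy as np
cv2.imwrite('pics/v2.png',np.clip(cv2.resize(cv2.imread('pics/v_scene.png')[150:390,260:580],(800,600),interpolation=cv2.INTER_CUBIC)*1.5,0,255).astype(np.uint8))"
```

```text
t 16.05 pos [0.6171 0.0392 0.0595] bay [-21.4 -47.5] yaw tool-x 85.1 F [ 0.5  0.9 -0.3] w 0.0003 q [-0.12  0.73  1.57 -0.    0.84 -0.03] down [ 0.001 -0.    -1.   ]
```

View pics/v2.png

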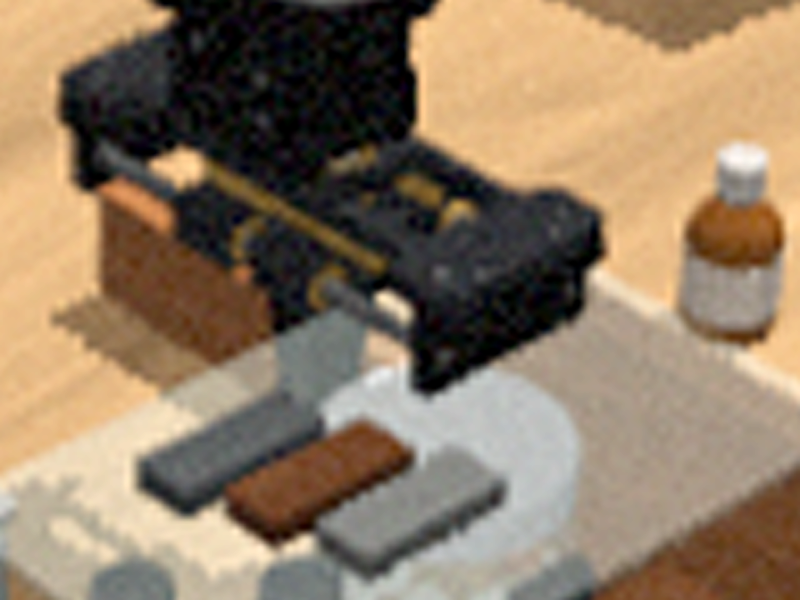

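Call:
arm_command(
  plan=[
    [[0.1,-0.01,0],0],
    [[0.2,-0.02,0],0],
    [[0.3,-0.03,0],0],
    [[0.3,-0.03,0],0],
  ],
)

```text
time: 16.5
position: [0.6197, 0.0391, 0.0591]
tool_rot: [-0.48, 0.523, -0.518, 0.476]
ft_force: [-8.1, 0.2, 6.1]
grip_width: 0.0003
```

```bash
python3 -c "
from rig import get_obs;o=get_obs();print(o['position'],o['ft_force'],o['moment'])"
```

```text
[0.61966277 0.03906875 0.05911437] [-8.09182779  0.24496344  6.11819394] [-0.03685377  1.00901584  0.03726978]
```

Call:
arm_command(
  plan=[
    [[0.05,-0.0,0],0],
    [[0.1,-0.01,0],0],
    [[0.1,-0.01,0],0],
  ],
)

```text
time: 16.8
position: [0.6196, 0.0391, 0.0591]
tool_rot: [-0.482, 0.525, -0.517, 0.475]
ft_force: [-13.0, -0.4, 10.2]
grip_width: 0.0003
```

```bash
python3 -c "
from rig import get_obs;o=get_obs();print(o['position'],o['ft_force'],o['moment'])"
```

```text
[0.61956231 0.03910213 0.05911342] [-12.9682723   -0.35276427  10.21391677] [-0.0189135   1.48808572 -0.0214561 ]
```

Call:
arm_command(
  plan=[
    [[-0.4,0.04,0.1],0],
    [[-0.8,0.07,0.25],0],
    [[-2.0,0.18,0.25],0],
    [[-3.6,0.32,0.25],0],
    [[-5.0,0.44,0.25],0],
  ],
)

```text
time: 17.3
position: [0.5001, 0.0495, 0.0659]
tool_rot: [0.478, -0.521, 0.521, -0.478]
ft_force: [-0.1, 0.1, 0.2]
grip_width: 0.0004
```

Call:
arm_command(
  plan=[
    [[0,0,0],-1.7],
    [[0,0,0],-3.4],
    [[0,0,0],-5.1],
    [[0,0,0],-6.8],
    [[0,0,0],-8.5],
  ],
)

```text
time: 17.8
position: [0.502, 0.0493, 0.066]
tool_rot: [0.254, -0.659, 0.66, -0.255]
ft_force: [0.2, -0.1, -1.4]
grip_width: 0.0004
```

Call:
arm_command(
  plan=[
    [[0,0,0],-1.7],
    [[0,0,0],-3.4],
    [[0,0,0],-5.1],
    [[0,0,0],-6.8],
    [[0,0,0],-8.5],
  ],
)

```text
time: 18.3
position: [0.502, 0.0493, 0.066]
tool_rot: [-0.003, -0.707, 0.707, 0.001]
ft_force: [0.1, 0.6, 0.4]
grip_width: 0.0006
```

```bash
python3 st.py w scene wrist top
python3 - <<'E'
import cv2,numpy as np
def cross(v,th):
    i=np.where((v[:-1]>th)&(v[1:]<=th))[0]
    return [round(float(k+(v[k]-th)/(v[k]-v[k+1])),2) for k in i][:1]
for k in "vw":
    g=cv2.imread(f'pics/{k}_scene.png',0).astype(float)
    print(k,[cross(g[r,440:490],35) for r in (407,409,411)],[cross(-g[395:435,c],-45) for c in (464,466,468)])
E
```

```text
t 18.3 pos [0.502  0.0493 0.066 ] bay [-137.   -47.7] yaw tool-x -0.3 F [0.1 0.6 0.4] w 0.0006 q [-0.12  0.62  1.86  0.    0.65  1.45] down [ 0.002 -0.    -1.   ]
v [[22.69], [21.78], [21.29]] [[23.09], [24.54], [25.12]]
w [[24.09], [21.77], [21.36]] [[23.94], [24.82], [25.33]]
```

View pics/w_wrist.png

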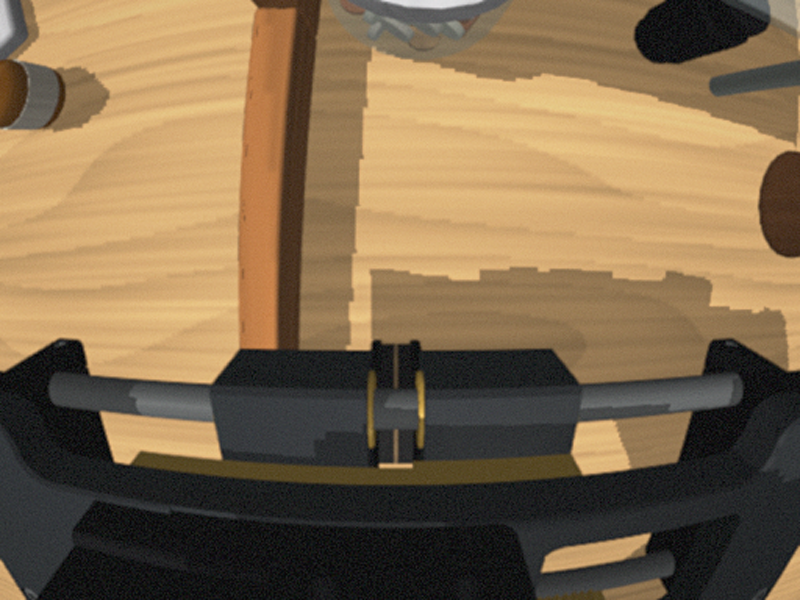

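View pics/w_scene.png

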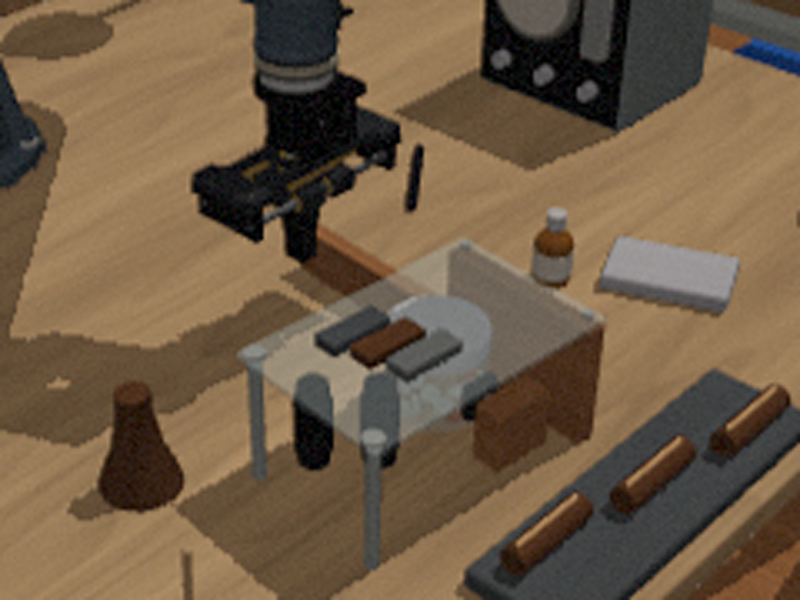

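View pics/w_top.png

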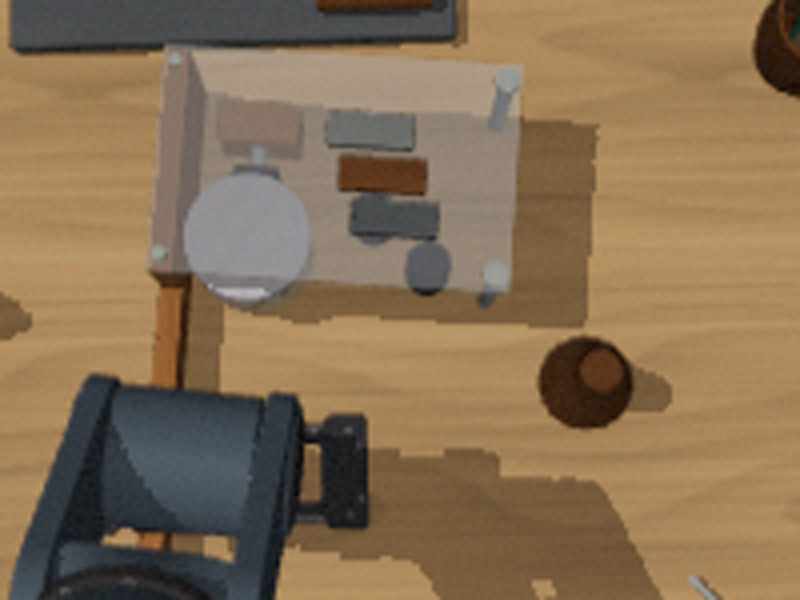

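Run:
```python
from h import *
p=np.load("bay.npy")
im=cv2.imread("pics/w_top.png");hs=cv2.GaussianBlur(cv2.cvtColor(im,cv2.COLOR_BGR2GRAY),(5,5),0)
c=cv2.HoughCircles(hs,cv2.HOUGH_GRADIENT,1.2,200,param1=60,param2=20,minRadius=58,maxRadius=70)
print(c)
for x,y in [(c[0,0,0],c[0,0,1])]:
    u,v=(x+.5)/4-.5+170,(y+.5)/4-.5+105
    print(tobay(p,ray("top",u,v,.08)))
# overlay predicted
a=np.linspace(0,6.283,200)
big=cv2.resize(im[120:340,120:460],None,fx=2.3,fy=2.3,interpolation=cv2.INTER_CUBIC)
def pl(X,col):
    U=((proj("top",bayT(p,X))-[170,105]+.5)*4-.5-[120,120])*2.3; cv2.polylines(big,[np.int32(U)],False,col,1)
pl(np.c_[34+46*np.cos(a),-46+46*np.sin(a),0*a+80],(0,255,0)); pl(np.c_[38+46*np.cos(a),-46+46*np.sin(a),0*a+80],(0,0,255))
L=lambda *P:np.array(P)
pl(L((92,-29,52),(80,-29,52),(80,-63,52),(92,-63,52),(92,-29,52)),(0,255,255))
pl(L((110,-16,58),(110,-76,58)),(255,0,255)); pl(L((0,18,124),(0,-232,124)),(255,255,0)); pl(L((-200,0,50),(0,0,50)),(255,255,0)); pl(L((0,0,0),(160,0,0)),(255,255,0))
cv2.imwrite("pics/w3.png",np.clip(big*1.3,0,255))
```

```text
[[[246.6  234.6   63.52]]]
[ 36.17104268 -45.32548717][ WARN:0@0.630] global loadsave.cpp:1063 imwrite_ Unsupported depth image for selected encoder is fallbacked to CV_8U.
```

View pics/w3.png

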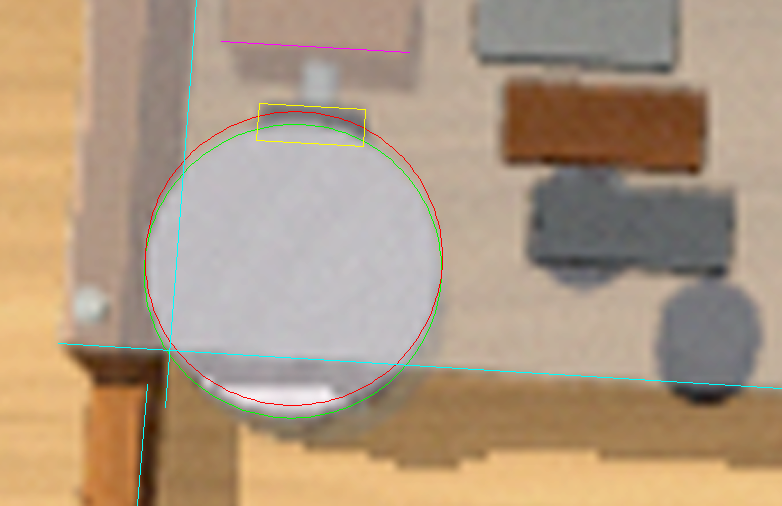

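Call:
arm_command(
  plan=[
    [[0.5,-0.04,-0.1],-0.5],
    [[1.6,-0.14,-0.1],-0.95],
    [[2.8,-0.24,-0.1],-0.95],
    [[3.8,-0.33,-0.1],-0.95],
    [[3.9,-0.34,-0.1],-0.95],
  ],
)

```text
time: 18.95
position: [0.6032, 0.0401, 0.0637]
tool_rot: [-0.03, -0.706, 0.707, 0.026]
ft_force: [-0.1, 0.7, 0.8]
grip_width: 0.0004
```

Call:
arm_command(
  plan=[
    [[0.1,-0.01,0],0],
    [[0.2,-0.02,0],0],
    [[0.3,-0.03,0],0],
    [[0.3,-0.03,0],0],
  ],
)

```text
time: 19.35
position: [0.6059, 0.0402, 0.0631]
tool_rot: [0.029, 0.707, -0.707, -0.029]
ft_force: [0.1, -0.1, 0.9]
grip_width: 0.0004
```

```bash
python3 st.py y scene wrist top
```

```text
t 19.35 pos [0.6059 0.0402 0.0631] bay [-32.7 -47.6] yaw tool-x -4.7 F [ 0.1 -0.1  0.9] w 0.0004 q [-0.12  0.72  1.6  -0.    0.83  1.53] down [-0.  0. -1.]
```

View pics/y_wrist.png

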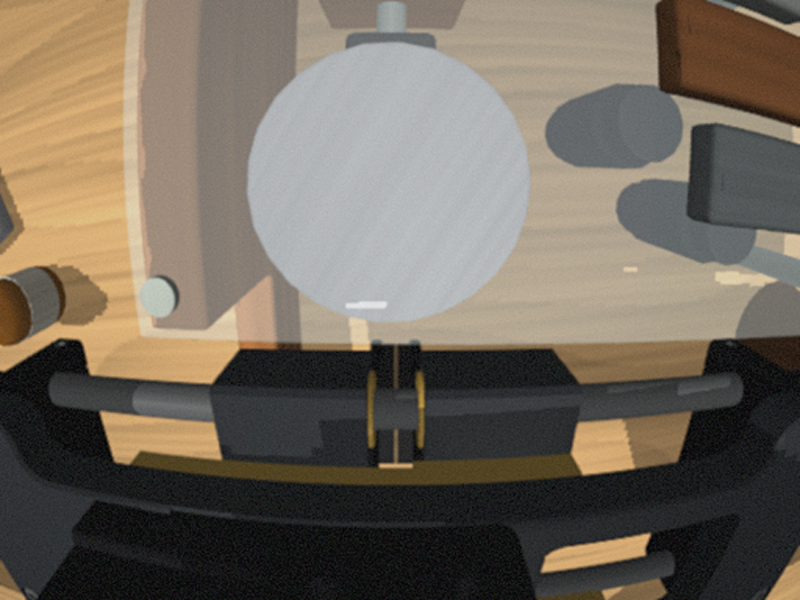

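View pics/y_scene.png

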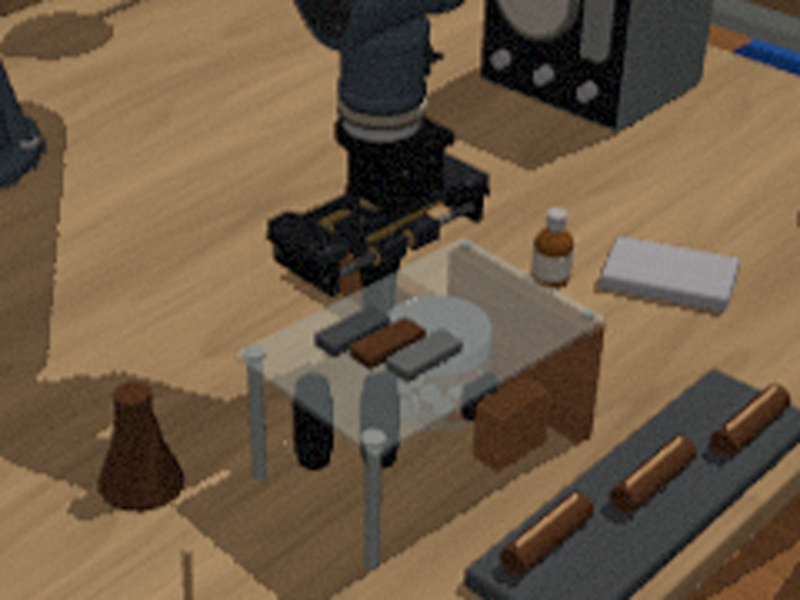

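View pics/y_top.png

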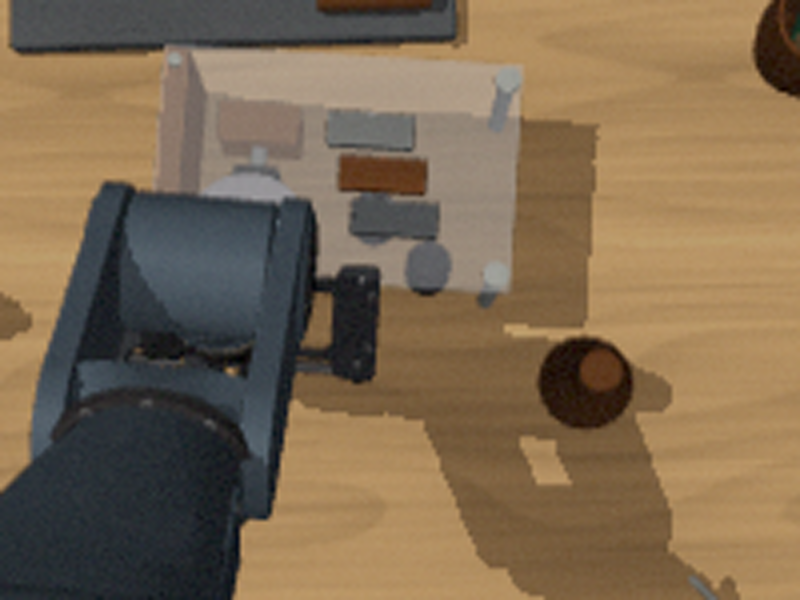

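Call:
arm_command(
  plan=[
    [[0.1,-0.01,0],0],
    [[0.2,-0.02,0],0],
    [[0.3,-0.03,0],0],
    [[0.3,-0.03,0],0],
  ],
)

```text
time: 19.9
position: [0.6145, 0.0393, 0.0631]
tool_rot: [-0.029, -0.706, 0.707, 0.029]
ft_force: [0.1, -0.0, -0.4]
grip_width: 0.0002
```

Call:
arm_command(
  plan=[
    [[0.06,-0.0,0],0],
    [[0.12,-0.01,0],0],
    [[0.12,-0.01,0],0],
  ],
)

```text
time: 20.2
position: [0.6171, 0.0391, 0.0631]
tool_rot: [-0.029, -0.706, 0.707, 0.029]
ft_force: [0.6, -0.1, 0.5]
grip_width: 0.0004
```

```bash
python3 st.py z wrist; python3 -c "
from rig import get_obs;o=get_obs();print(o['ft_force'],o['moment'])"
```

```text
t 20.2 pos [0.6171 0.0391 0.0631] bay [-21.4 -47.7] yaw tool-x -4.7 F [ 0.6 -0.1  0.5] w 0.0004 q [-0.12  0.73  1.57 -0.    0.85  1.54] down [ 0. -0. -1.]
[-0.12531892  0.03321124 -0.47617156] [ 0.04847948 -0.0145682  -0.00369796]
```

Call:
arm_command(
  plan=[
    [[0.06,-0.0,0],0],
    [[0.12,-0.01,0],0],
    [[0.12,-0.01,0],0],
  ],
)

```text
time: 20.55
position: [0.618, 0.0392, 0.0628]
tool_rot: [0.027, 0.707, -0.706, -0.03]
ft_force: [-4.0, 0.2, 2.8]
grip_width: 0.0003
```

```bash
python3 st.py z2 wrist; python3 -c "
from rig import get_obs;o=get_obs();print(o['ft_force'],o['moment'])"
```

```text
t 20.55 pos [0.618  0.0392 0.0628] bay [-20.5 -47.5] yaw tool-x -4.7 F [-4.   0.2  2.8] w 0.0003 q [-0.12  0.73  1.56 -0.    0.85  1.54] down [-0.004  0.    -1.   ]
[-5.04699279  0.38723324  3.61110072] [0.12028082 0.78468822 0.0519374 ]
```

Call:
arm_command(
  plan=[
    [[0.06,-0.0,0],0],
    [[0.12,-0.01,0],0],
    [[0.12,-0.01,0],0],
  ],
)

```text
time: 20.9
position: [0.6181, 0.0392, 0.0626]
tool_rot: [0.025, 0.707, -0.706, -0.032]
ft_force: [-9.7, 1.6, 7.3]
grip_width: 0.0009
```

```bash
python3 st.py z3 wrist; python3 -c "
from rig import get_obs;o=get_obs();print(o['ft_force'],o['moment'])
import cv2,numpy as np
a=[np.clip(cv2.resize(cv2.imread(f'pics/{k}_wrist.png')[0:100,290:490],(400,200),interpolation=cv2.INTER_CUBIC)*1.4,0,255).astype(np.uint8) for k in ['y','z','z2','z3']]
cv2.imwrite('pics/cz.png',np.vstack([np.hstack(a[:2]),np.hstack(a[2:])]))"
```

```text
t 20.9 pos [0.6181 0.0392 0.0626] bay [-20.5 -47.4] yaw tool-x -4.6 F [-9.7  1.6  7.3] w 0.0009 q [-0.12  0.73  1.56 -0.    0.86  1.54] down [-0.01   0.001 -1.   ]
[-10.18531616   0.93113606   7.26448885] [0.17413727 1.57430874 0.06114446]
```

View pics/cz.png

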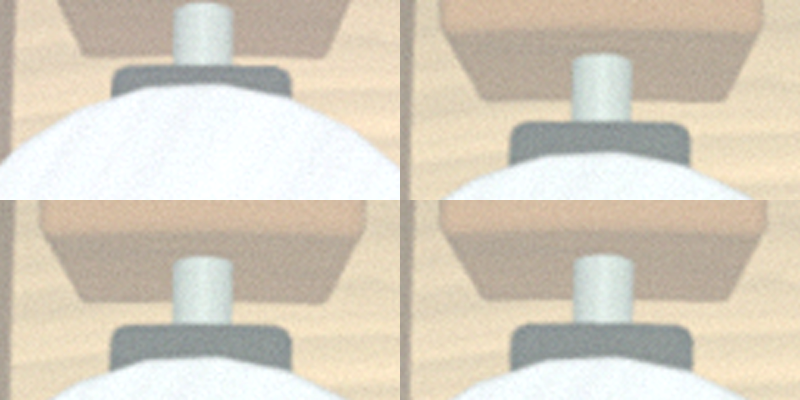

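Call:
arm_command(
  plan=[
    [[0.0,0.0,0.06],0],
    [[0.05,0.01,0.1],0],
    [[0.1,0.01,0.1],0],
    [[0.1,0.01,0.1],0],
  ],
)

```text
time: 21.35
position: [0.6198, 0.0392, 0.0638]
tool_rot: [-0.024, -0.706, 0.707, 0.033]
ft_force: [-8.4, -0.1, 0.9]
grip_width: 0.0002
```

```bash
cat > pz.py <<'E'
import sys,cv2,numpy as np,glob,subprocess
k=sys.argv[1]
subprocess.run(["python3","st.py",k,"wrist"])
a=[np.clip(cv2.resize(cv2.imread(f'pics/{j}_wrist.png')[0:110,290:490],(400,220),interpolation=cv2.INTER_CUBIC)*1.4,0,255).astype(np.uint8) for j in ['z2',k]]
cv2.imwrite(f'pics/c_{k}.png',np.hstack(a))
# rod length: rod top vs pad top along column through rod
for j in ['z','z2','z3',k]:
    g=cv2.imread(f'pics/{j}_wrist.png',0)[0:110,380:400].mean(1)
    d=np.diff(cv2.GaussianBlur(g.reshape(-1,1),(1,5),0).ravel()); up=int(np.argmax(d[5:60]))+5
    s=lambda i:i+0.5*(d[i-1]-d[i+1])/(d[i-1]-2*d[i]+d[i+1]) 
    dn=int(np.argmin(d[up+10:up+60]))+up+10
    u2=int(np.argmax(d[dn+3:dn+40]))+dn+3
    print(j,"rodtop %.2f padback %.2f lid %.2f rodlen %.2f"%(s(up),s(dn),s(u2),s(dn)-s(up)))
E
python3 pz.py z4
```

```text
t 21.35 pos [0.6198 0.0392 0.0638] bay [-18.8 -47.4] yaw tool-x -4.6 F [-8.4 -0.1  0.9] w 0.0002 q [-0.12  0.73  1.55 -0.    0.87  1.54] down [-0.013  0.    -1.   ]
z rodtop 26.37 padback 59.68 lid 75.52 rodlen 33.31
z2 rodtop 27.65 padback 60.99 lid 77.88 rodlen 33.34
z3 rodtop 26.80 padback 60.55 lid 77.94 rodlen 33.75
z4 rodtop 31.27 padback 61.65 lid 78.31 rodlen 30.39
```

View pics/c_z4.png

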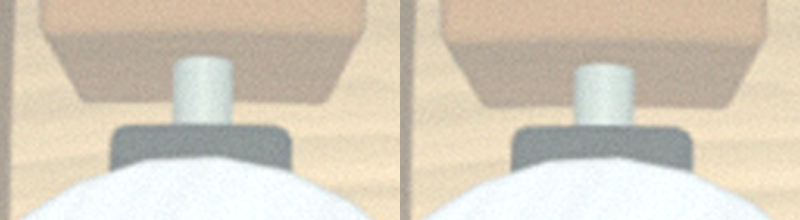

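Call:
arm_command(
  plan=[
    [[0.04,0.0,0.04],0],
    [[0.08,0.0,0.07],0],
    [[0.12,0.0,0.07],0],
    [[0.12,0.0,0.07],0],
  ],
)

```text
time: 21.8
position: [0.6211, 0.0391, 0.065]
tool_rot: [-0.023, -0.706, 0.707, 0.034]
ft_force: [-10.5, -1.7, 0.1]
grip_width: 0.0005
```

```bash
python3 pz.py z5
```

```text
t 21.8 pos [0.6211 0.0391 0.065 ] bay [-17.5 -47.3] yaw tool-x -4.6 F [-10.5  -1.7   0.1] w 0.0005 q [-0.12  0.73  1.54 -0.    0.88  1.54] down [-0.016  0.    -1.   ]
z rodtop 26.37 padback 59.68 lid 75.52 rodlen 33.31
z2 rodtop 27.65 padback 60.99 lid 77.88 rodlen 33.34
z3 rodtop 26.80 padback 60.55 lid 77.94 rodlen 33.75
z5 rodtop 34.50 padback 63.16 lid 78.73 rodlen 28.66
```

Call:
arm_command(
  plan=[
    [[0.04,0.0,0.03],0],
    [[0.08,0.0,0.05],0],
    [[0.08,0.0,0.05],0],
    [[0.08,0.0,0.05],0],
  ],
)

```text
time: 22.25
position: [0.6218, 0.039, 0.0658]
tool_rot: [-0.022, -0.706, 0.707, 0.035]
ft_force: [-11.9, -1.3, 0.3]
grip_width: -0.0001
```

```bash
python3 pz.py z6
```

```text
t 22.25 pos [0.6218 0.039  0.0658] bay [-16.7 -47.3] yaw tool-x -4.6 F [-11.9  -1.3   0.3] w -0.0001 q [-0.12  0.73  1.54 -0.    0.89  1.54] down [-0.019  0.    -1.   ]
z rodtop 26.37 padback 59.68 lid 75.52 rodlen 33.31
z2 rodtop 27.65 padback 60.99 lid 77.88 rodlen 33.34
z3 rodtop 26.80 padback 60.55 lid 77.94 rodlen 33.75
z6 rodtop 36.50 padback 63.87 lid 79.00 rodlen 27.37
```

View pics/z6_wrist.png

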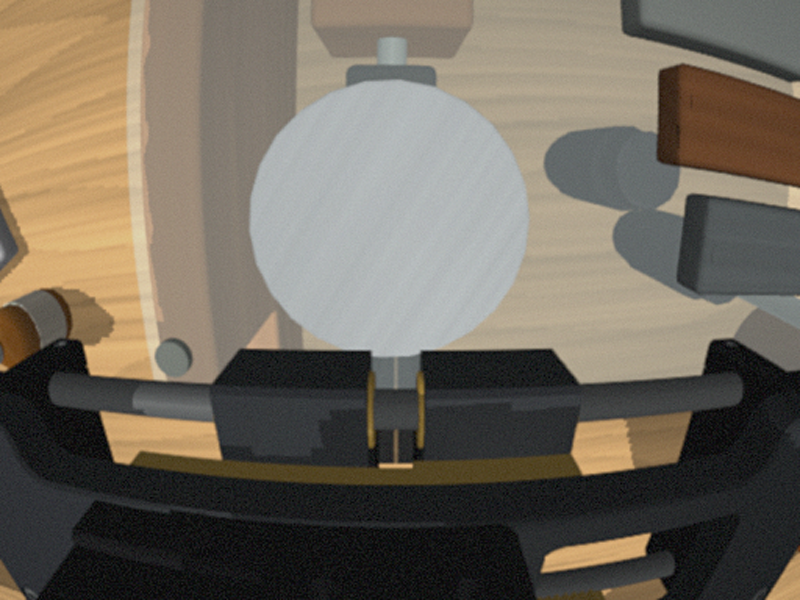

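Call:
arm_command(
  plan=[
    [[-0.06,0.0,-0.03],0],
    [[-0.12,0.01,-0.06],0],
    [[-0.18,0.01,-0.09],0],
    [[-0.24,0.02,-0.12],0],
    [[-0.3,0.02,-0.15],0],
  ],
)

```text
time: 22.8
position: [0.6199, 0.0392, 0.0634]
tool_rot: [-0.027, -0.706, 0.707, 0.031]
ft_force: [-4.1, -0.6, -2.0]
grip_width: 0.0005
```

```bash
python3 pz.py z7
```

```text
t 22.8 pos [0.6199 0.0392 0.0634] bay [-18.7 -47.3] yaw tool-x -4.7 F [-4.1 -0.6 -2. ] w 0.0005 q [-0.12  0.73  1.56 -0.    0.86  1.54] down [-0.006 -0.    -1.   ]
z rodtop 26.37 padback 59.68 lid 75.52 rodlen 33.31
z2 rodtop 27.65 padback 60.99 lid 77.88 rodlen 33.34
z3 rodtop 26.80 padback 60.55 lid 77.94 rodlen 33.75
z7 rodtop 32.19 padback 61.66 lid 78.05 rodlen 29.47
```

Call:
arm_command(
  plan=[
    [[-0.06,0.0,-0.03],0],
    [[-0.12,0.01,-0.06],0],
    [[-0.18,0.01,-0.08],0],
    [[-0.24,0.02,-0.1],0],
    [[-0.3,0.02,-0.1],0],
  ],
)

```text
time: 23.35
position: [0.6175, 0.0398, 0.0631]
tool_rot: [0.031, 0.707, -0.706, -0.027]
ft_force: [0.1, -0.2, -0.4]
grip_width: 0.0004
```

```bash
python3 pz.py z8
```

```text
t 23.35 pos [0.6175 0.0398 0.0631] bay [-21.2 -46.9] yaw tool-x -4.7 F [ 0.1 -0.2 -0.4] w 0.0004 q [-0.12  0.73  1.57  0.    0.84  1.54] down [ 0.005 -0.    -1.   ]
z rodtop 26.37 padback 59.68 lid 75.52 rodlen 33.31
z2 rodtop 27.65 padback 60.99 lid 77.88 rodlen 33.34
z3 rodtop 26.80 padback 60.55 lid 77.94 rodlen 33.75
z8 rodtop 27.81 padback 60.19 lid 76.00 rodlen 32.38
```

View pics/z8_wrist.png

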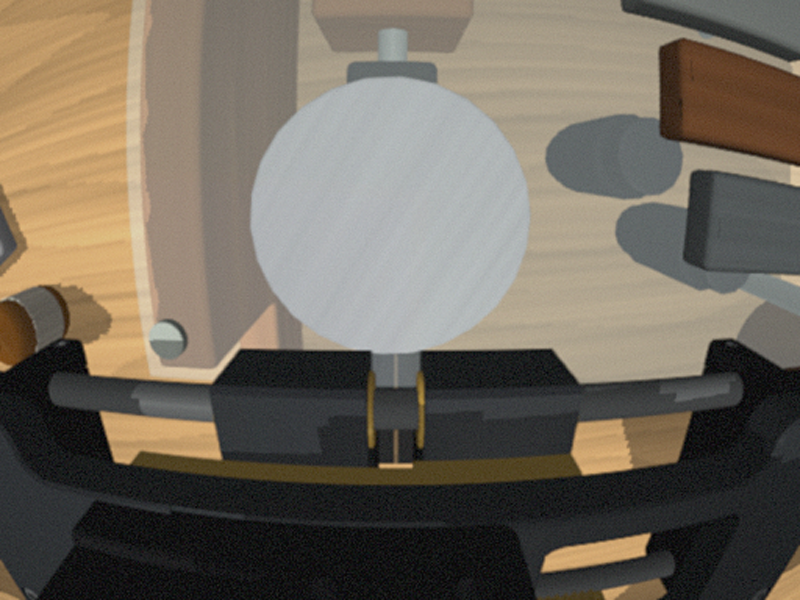

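Call:
arm_command(
  plan=[
    [[-0.3,0.03,0],0],
    [[-1.0,0.09,0.05],0],
    [[-2.5,0.22,0.05],0],
    [[-4.0,0.35,0.05],0],
    [[-5.0,0.44,0.05],0],
  ],
)

```text
time: 23.9
position: [0.487, 0.0514, 0.0638]
tool_rot: [0.028, 0.707, -0.706, -0.03]
ft_force: [1.0, -0.3, 0.6]
grip_width: 0.0006
```

Call:
arm_command(
  plan=[
    [[0,0,1.5],0],
    [[0,0,3],0],
    [[0,0,4],0],
    [[0,0,4],0],
  ],
)

```text
time: 24.3
position: [0.4931, 0.0507, 0.1673]
tool_rot: [-0.032, -0.706, 0.707, 0.025]
ft_force: [0.2, -0.7, 0.2]
grip_width: 0.0003
```

```bash
python3 st.py fin scene top
python3 - <<'E'
from h import *
p=np.load("bay.npy")
im=cv2.imread("pics/fin_top.png");hs=cv2.GaussianBlur(cv2.cvtColor(im,cv2.COLOR_BGR2GRAY),(5,5),0)
a=np.linspace(0,6.283,200)
big=cv2.resize(im[120:340,120:460],None,fx=2.3,fy=2.3,interpolation=cv2.INTER_CUBIC)
def pl(X,col):
    U=((proj("top",bayT(p,X))-[170,105]+.5)*4-.5-[120,120])*2.3; cv2.polylines(big,[np.int32(U)],False,col,1)
pl(np.c_[34+46*np.cos(a),-46+46*np.sin(a),0*a+80],(0,255,0)); pl(np.c_[38+46*np.cos(a),-46+46*np.sin(a),0*a+80],(0,0,255))
cv2.imwrite("pics/fin3.png",np.clip(big*1.3,0,255).astype(np.uint8))
E
```

```text
t 24.3 pos [0.4931 0.0507 0.1673] bay [-146.  -47.] yaw tool-x -4.7 F [ 0.2 -0.7  0.2] w 0.0003 q [-0.12  0.43  1.82  0.    0.88  1.53] down [ 0.01  -0.001 -1.   ]
```

View pics/fin3.png

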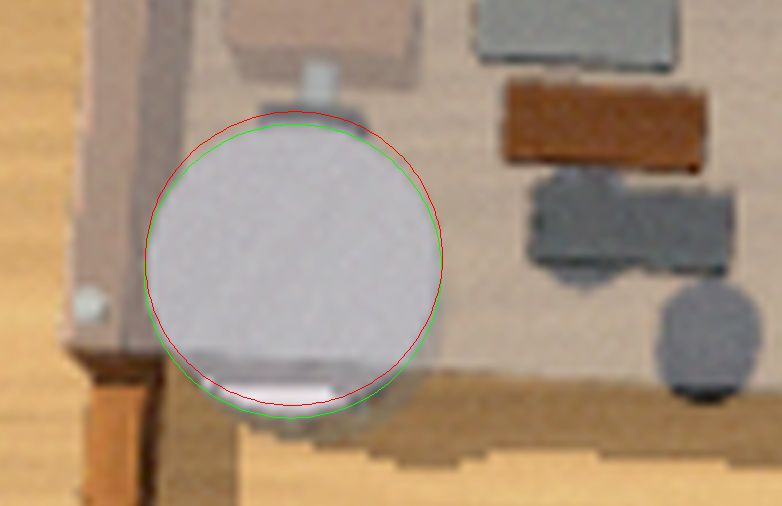

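View pics/fin_scene.png

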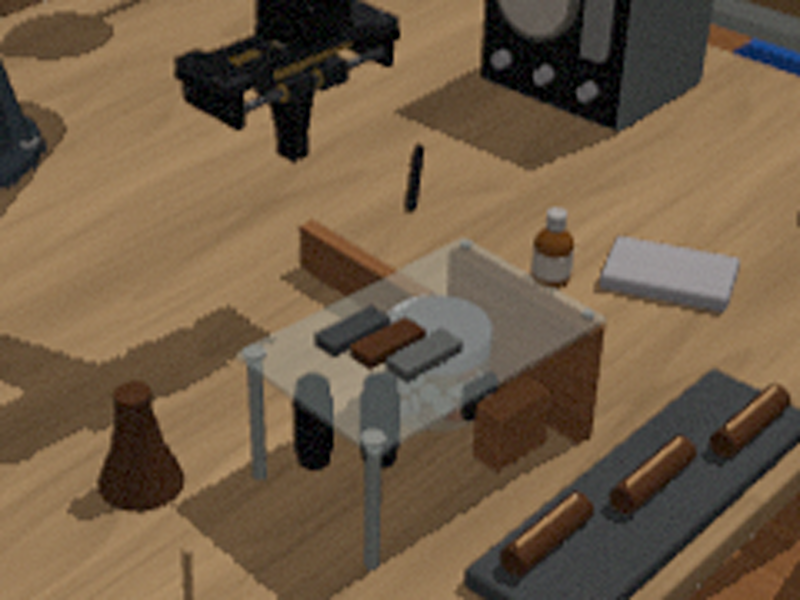

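```bash
python3 -c "
from rig import hand_in;print(hand_in())"
```

```text
the job is handed in; nothing more can be done
None
```

The jar is in its bay, upright against the fence and the rubber buffer, and the job is handed in at about 24 s. In the last top and scene pictures the jar matched home (centre x about 34–35, y about -46 mm). The barrels, bell, pen, oil bottle and cases looked unmoved. The driver was only at the edge of those pictures, so I did not check it at the end. The robot was clear of everything.

- **Moving it in:** I pushed the jar to the fence in the open, then slid it along the fence to the buffer with shut fingers. The arm commands could not tilt the hand, so the hand stayed upright, with the gripper's body passing over the shelf and the fingertips on the lid.
- **First press did not count:** It reached 12–13 N at the wrist, but friction took most of that and the pictures showed the buffer giving only about 1 mm.
- **Possible light shelf contact:** On a second try, about 4 mm lower, the force and moment readings suggested the gripper's body rested lightly on the shelf, at about 10 N upward. I backed off at once.
- **Final press:** I turned the hand a quarter turn and pressed again, raising it slightly as I pushed. The buffer gave about 4–5 mm, judged from how much of its rod showed in the pictures. The wrist read about 12 N, and the press stayed above 2 mm for about 1 s. On release the jar sprang back about 2.5 mm.
- **What remains uncertain:** The buffer is probably still pressed 1–2 mm, held by the jar's friction on the bench. I never measured the jar's contact with the fence directly while it slid; I judged it from the pictures and the sideways force.

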